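Put the rusk away with the tongs and clamp the canister

ROBOT

A 7-joint arm with a two-finger parallel gripper is mounted at the origin on the work surface. World frame = base frame: x ahead of the robot, y to its left, z up, the work surface at z = 0. Lengths are in mm, angles in rad, forces in N, time in s.
With the tool pointing down it reaches from about 400 to 850 mm from the base axis. Payload 6.9 kg.
Tool frame: the origin (TCP) lies midway between the tips of the shut fingers; the grasp point (between the pads) lies 19 mm behind it; z points along the fingers, y is the direction in which the jaws open and shut (so a half turn about z gives the same grasp; the last joint's range is limited). The gripper opens to 85 mm and grips with 20 to 120 N. Pads are 22 mm wide; open, the fingers measure 114 mm over their backs; the gripper's body (76 mm by 85 mm) begins 54 mm behind the grasp point. The pads swing forward as they close: fully open they stand 13 mm farther back than shut.
Start: joints at [-1.131, 0.507, -0.238, 1.5, 0.126, 1.149, -0.155], TCP at [205.381, 590.28, 231.275] pointing down, gripper open.
Joint ranges: [-3.08, 3.08], [-0.24, 2.05], [-1.43, 1.35], [0, 2.5], [-1.52, 4.66], [0.17, 1.96], [-2.89, 2.89]. Speed limits (rad/s): [2.39, 2.39, 3.14, 3.14, 3.14, 3.14, 3.14].

INTERFACE

Orientations are given as a rotation vector (axis times angle).
In Python, from plant import bot gives the robot as it stands.
- The arm moves only by the tool servo_tool, never from a script. Its argument "commands" is a list of rows, each a list of 5 numbers: the gripper's target within -1 to 1 (shut at 1, half-way at 0, fully open at -1), then the shift along the tool's x, y, z normalised to -1 to 1, where 1 is 2 cm, then the turn about the tool's z normalised to -1 to 1, where 1 is 5 degrees. In form: [[fingers, x, y, z, yaw], ...]. A call has 1 to 10 rows; each row shifts and turns the pose as measured when the row begins, along the tool's axes as they then stand; what a row does not reach is not made up. A row lasts 1/10 s, in which the tool goes at most 50 mm and 8.59 degrees, less where a joint would pass 70% of its speed; a pose out of reach is approached as far as the arm can. A call with a number of a shift or a turn outside -1 to 1 is refused whole. A call with a gripper value outside its range is refused whole. The fingers move at their own pace and stop on an object; "squeeze" is the grip in N (left out, the last holds). Time passes only in rows, so rows that do not move let the fingers close. It gives the time, the measured TCP pose, the force and the opening at its end, in the units of the state.
- bot.state(): the state, without advancing time (a new reading comes with each control period).
- bot.read_camera(name): name is "scene" or "side" or "wrist"; returns a dict with "color" (400x640x3 uint8, red, green, blue), "range_z" (400x640 float32, mm along the optical axis (not along the pixel's ray), 0 where there is no reading), "intrinsics" (3x3 intrinsics, pixels), "view" (4x4, takes a point from world to camera coordinates); the wrist camera has in their place "tool_from_camera" (4x4, takes a point from camera to tool coordinates, whose origin is the TCP and whose axes are the flange's). Camera axes: x right, y up, looking along -z (the intrinsics and any distortion apply to the point x, -y, -z); pixel columns grow to the right and rows downward; lengths in mm; the calibration is good to about 2 mm. A picture is of the moment at which its call begins: read the wrist's pose just before it.
- bot.sign_off(): hands the job in, once; it reports no verdict.
Trained networks look in the newest picture that a camera, given by its name, has taken for a name from the list of things; names that differ only in an ending like _2 or _b are one class to them, and where a whole thing is asked for, a point or a joint stands for the part that bears it (a point fixed in the world has none). Each returns a list of dicts, best first, with "conf" (0 to 1); they miss things now and then, are a little off and sometimes report something else, mostly with a low value. They report only what shows in the picture. A call takes as long as a camera call. They do not tell look-alikes from the thing itself.
- bot.trace(label, camera): "pixels" (400x640 bool, what is visible of it) and "bbox" ([left, top, right, bottom] in pixels, round what is visible of it).
The state is a dict: "clock": time; "qpos": joint angles; "dq": joint speeds; "joint_efforts": joint torques, N m; "tcp_pos": TCP position; "ee_rot": TCP orientation; "contact_force": force on the tool from outside, world axes, zero at the start; "wrist_torque": the same for the moment, N m; "gripper_width": finger opening in mm.
Only numpy, scipy, OpenCV 4.12 (cv2) and the standard library are available. Lean on these libraries where they do the work, as an engineer would, in place of code of your own. Each camera call takes 0.05 s, during which the arm holds its last target.

TASK

Pick up the tongs and use them, not your fingers, to lift the rusk off the plate and set it down gently inside the open steel canister, lying on its floor. Stand the tongs back on the counter, let go of them, then push the canister's lid fully shut and only after that swing its wire bail up and over until it lies down on top of the lid. Leave the plate about where it is and the other things on the counter undisturbed.

Things in the scene. Friction and masses are not known exactly. Their poses are not given: they have to be found in the camera images.
- tongs: Steel arched tongs, 160 g, standing on the counter like a bridge on a heel block and two jaw legs. Origin: centre of the heel's underside; +x runs to the jaws. Heel 22 x 36 x 112 mm tall. Two strip arms (4 mm thick, z 88 to 112 mm) hinge in the heel at (0, +-14, 100) mm and run forward; under them, from heel to jaws, all is open, so the rusk may reach in along x.
- tongs_grip (a point): Where to squeeze: between the arms, 75 mm ahead of the heel, 100 mm up (mid height of the arms), near the centre of mass. Axes as the tongs. The arms are straight strips 35 mm fore and aft of it; outside width here 62 mm free, 58 mm when squeezed parallel, about 48.5 mm when the jaws meet the rusk. Sprung open: 7.5 N starts to close them, 9 N at 58 mm, 12.5 N at 48.5 mm.
- tongs_jaw (a point): Midway between the lower ends of the jaws, 175 mm ahead of the heel, at z 0 of the tongs. Axes as the tongs. Each jaw is a flat leg 22 mm wide, 4 mm thick, from z 0 to 112 mm. Inside gap 66 mm free, 56 mm with the arms squeezed to 58 mm; it shrinks 2.3 mm per mm of squeeze. On the rusk, 0.43 of the squeeze beyond the springs' 12.5 N presses it.
- rusk: Hard dry rusk, a tan bar 90 (x) x 34 (y) x 30 (z) mm, about 50 g, lying flat near the middle of the plate. Origin: centre of its underside; x along its length.
- rusk_center (a point): The rusk's middle.
- plate: Yellow melamine dinner plate, 230 mm across, 18 mm high at the rim. Origin: centre of its underside. The flat floor that carries the rusk is at the height of the rusk's underside.
- canister: Low stainless steel canister, fixed on the counter: 130 (x) x 180 (y) mm outside, rim 65 mm high, walls and floor 3 mm. Origin: centre of its underside; z up; -x is the front (where the bail stands), the lid is hinged along the rear (+x) rim. The front faces about -y of the world, its own -y end points away from the robot.
- canister_floor (a point): Centre of the canister's inside floor, 3 mm above the counter.
- lid_hinge (a point): Middle of the lid's hinge line at the rear rim, (65, 0, 66) mm in the canister's frame; fixed to the canister, axes as the canister's.
- lid_edge (a point): Middle of the lid's free edge, on its outer face, 132 mm from the hinge. The lid is a steel plate 134 x 184 x 10 mm with a raised saddle (34 x 80 mm, 20 mm high) on its outer face, 33 to 67 mm from the hinge. Closed, its outer face is 76 mm above the counter, the saddle's top 96 mm.
- lid (a joint): Lid angle (rad): 0 shut, pi/2 upright, about 1.7 to 2 at the start (leaning back, away from the mouth). The hinge is stiff: the lid stays where it is left; about 2.5 N at the free edge moves it.
- bail_pivot (a point): Middle of the bail's pivot line, (-38, 0, 45) mm in the canister's frame; fixed to the canister, axes as the canister's.
- bail_bar (a point): Middle of the bail's crossbar. The bail is a U of 6 mm steel wire: two side arms 75 mm long outside the canister's ends and a crossbar 194 mm long along the canister's y. At the start it leans forward at 55 degrees above level, the bar 16 mm in front of the canister's front and 106 mm above the counter; upright the bar is 120 mm up.
- bail (a joint): Bail angle (rad): 0 leaning forward on its stop, 0.61 upright, 1.40 lying back on the lid's saddle. It swings freely (80 g) and falls by its own weight to whichever side it leans; pushing the crossbar from the front past upright makes it fall onto the lid.
- shaker: Empty blue plastic shaker, 84 mm across, 150 mm tall. Leave alone. Origin: centre of its underside.
- tumbler_a: Clear glass tumbler, 70 mm across, 110 mm tall. Leave alone. Origin: centre of its underside.
- tumbler_b: Clear glass tumbler, 66 mm across, 100 mm tall. Leave alone. Origin: centre of its underside.
- mug: Green ceramic mug, 80 mm across, 90 mm tall. Leave alone. Origin: centre of its underside.
- jar: Closed glass jar, 70 mm across, 110 mm tall. Leave alone. Origin: centre of its underside.
- spoon: Steel spoon, 170 mm long. Leave alone. Origin: under its middle.
Mind the look-alikes: they are no part of the job. What is shaped like the canister but purple is not meant.

How it is judged:
By the outcome, as a careful person would: the job done as asked, in the order asked, and still so for the second after the job is handed in, with the robot touching nothing.
It also fails if it takes over 72 s, if anything falls off the work surface, if the arm or the gripper's body presses on something with over 40 N, if the wrist force passes 120 N, or if a joint passes its speed limit or range.

## Working session

There is one attempt and no reset: what is moved stays moved. The work goes in short steps, Python scripts to look and compute and a tool call to move; the robot and the scene stay as the last step left them, time stands still between calls to the robot, and variables do not carry over. Pictures are saved under pics/ and viewed, and the job is handed in when it is done.

Besides the shell and the picture viewer there is one more tool, called after ">>>" by a JSON object that holds its "method" and its "body", one argument or row to a line. servo_tool: Moves the arm, as the interface text tells. Scaled input: -1 to 1 covers 2 cm each way for a shift and 5 degrees each way for a turn. Its arguments: {"type":"object","properties":{"commands":{"type":"array"},"squeeze":{"type":"number"}},"required":["commands"]}

```bash
ls; mkdir -p pics; python3 - <<'E'
from plant import bot
import cv2,numpy as np
s=bot.state(); print(s)
for n in ["scene","side","wrist"]:
    c=bot.read_camera(n)
    cv2.imwrite(f"pics/{n}0.png",c["color"][:,:,::-1])
    np.savez(f"{n}0.npz",**c)
    print(n,c["intrinsics"],c.get("view",c.get("tool_from_camera")), [k for k in c])
E
```

```text
pics
{'clock': 0.0, 'qpos': array([-1.13049304,  0.50833465, -0.237517  ,  1.50114091,  0.1256763 ,
        1.14888158, -0.15477415]), 'dq': array([-0.00248052,  0.00102964,  0.00021159,  0.00163786,  0.00072648,
        0.00059003,  0.00137162]), 'joint_efforts': array([-1.43945354e-04, -6.20593786e+01, -2.18652159e+00, -2.49644101e+01,
        1.28568974e-02,  1.21424982e-02,  1.14488003e-05]), 'tcp_pos': array([205.26944674, 589.79842233, 230.42858366]), 'ee_rot': array([-5.23365065e-01, -3.09740428e+00,  2.75820422e-03]), 'contact_force': array([-0.26365778,  0.52683083,  1.05814561]), 'wrist_torque': array([ 0.00729828, -0.02993034,  0.00577553]), 'gripper_width': 85.25083603289117}
scene [[368.24682033   0.         319.76561376]
 [  0.         368.24682033 194.5275772 ]
 [  0.           0.           1.        ]] [[-7.58775631e-01  6.51298074e-01 -8.38814378e-03  3.83424108e+02]
 [-4.51669614e-01 -5.16838213e-01  7.27236427e-01  1.37223614e+02]
 [ 4.69312371e-01  5.55597949e-01  6.86335791e-01 -1.51933632e+03]
 [ 0.00000000e+00  0.00000000e+00  0.00000000e+00  1.00000000e+00]] [
[... 242 characters left out ...]
[ 4.51104954e-01  5.08723247e-01  7.33283696e-01 -2.70456600e+02]
 [-4.82701561e-01 -5.52010967e-01  6.79914036e-01 -1.13520043e+03]
 [ 0.00000000e+00  0.00000000e+00  0.00000000e+00  1.00000000e+00]] ['color', 'range_z', 'intrinsics', 'view']
wrist [[282.16573316   0.         322.10230772]
 [  0.         282.16573316 206.13999288]
 [  0.           0.           1.        ]] [[ 1.67110431e-04  9.47663525e-01  3.19270756e-01  8.21703888e+01]
 [ 9.99999739e-01 -3.82975069e-04  6.13338718e-04 -5.34990925e-01]
 [ 7.03511471e-04  3.19270570e-01 -9.47663341e-01 -1.42133913e+02]
 [ 0.00000000e+00  0.00000000e+00  0.00000000e+00  1.00000000e+00]] ['color', 'range_z', 'intrinsics', 'tool_from_camera']
```

View pics/scene0.png

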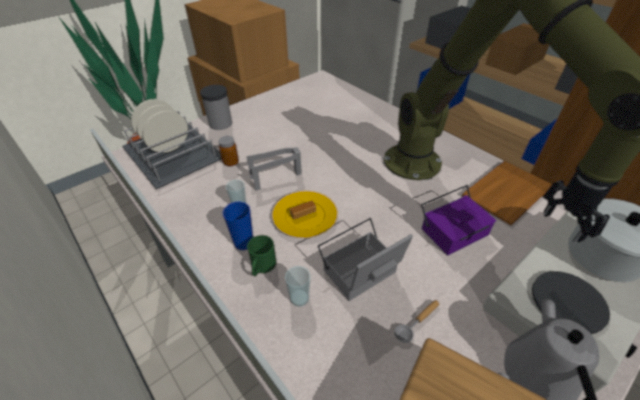

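View pics/side0.png

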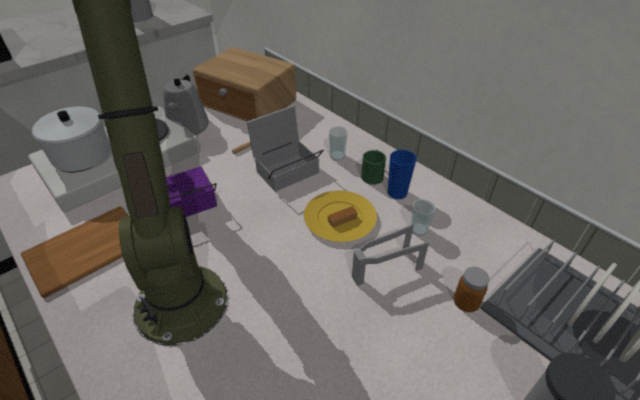

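View pics/wrist0.png

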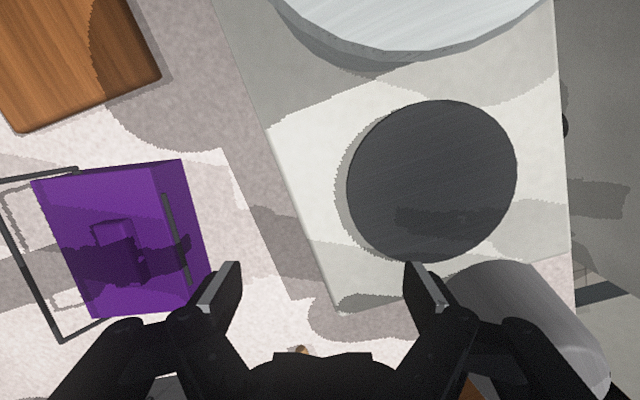

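```bash
cat > h.py <<'E'
import numpy as np,cv2
def cloud(c,T=None):
    """world points HxWx3; T tool->world for wrist"""
    z=c["range_z"].astype(float);K=c["intrinsics"]
    v,u=np.mgrid[0:z.shape[0],0:z.shape[1]]
    x=(u-K[0,2])/K[0,0]*z; y=(v-K[1,2])/K[1,1]*z
    P=np.stack([x,-y,-z,np.ones_like(z)],-1)
    M=np.linalg.inv(c["view"]) if "view" in c else T@c["tool_from_camera"]
    W=P@M.T
    W=W[...,:3]; W[z<=0]=np.nan
    return W
def toolT(s):
    T=np.eye(4);T[:3,:3]=cv2.Rodrigues(np.array(s["ee_rot"],float))[0];T[:3,3]=s["tcp_pos"];return T
def project(c,P,T=None):
    V=c["view"] if "view" in c else np.linalg.inv(T@c["tool_from_camera"])
    P=np.atleast_2d(P);q=np.c_[P,np.ones(len(P))]@V.T
    K=c["intrinsics"];return np.c_[K[0,0]*q[:,0]/-q[:,2]+K[0,2],K[1,1]*-q[:,1]/-q[:,2]+K[1,2]]
E
python3 - <<'E'
from plant import bot
import numpy as np,cv2
from h import *
cs={n:bot.read_camera(n) for n in ["scene","side"]}
out={}
for n,c in cs.items():
    W=cloud(c);np.savez(f"{n}1.npz",W=W,**c)
    for l in ["tongs","rusk","plate","canister","lid","bail","shaker","tumbler_a","mug","jar","spoon"]:
        for i,d in enumerate(bot.trace(l,n)[:3]):
            P=W[d["pixels"]];P=P[np.isfinite(P[:,0])]
            out[f"{n}_{l}_{i}"]=d["pixels"]
            print(n,l,round(d["conf"],2),d["bbox"],len(P),np.median(P,0).round() if len(P) else 0,np.percentile(P,2,axis=0).round(),np.percentile(P,98,axis=0).round())
np.savez("masks.npz",**out)
E
```

```text
scene tongs 0.93 [245.5, 148.0, 302.4, 192.4] 759 [ 489. -276.   97.] [ 399. -348.    9.] [ 588. -239.  113.]
scene tongs 0.65 [348.7, 234.6, 411.3, 289.3] 1262 [577. 324. 141.] [478. 303.  74.] [651. 340. 197.]
scene rusk 0.83 [289.3, 197.2, 316.3, 217.7] 303 [534. -58.  33.] [492. -88.   5.] [574. -42.  39.]
scene plate 0.57 [273.1, 192.0, 338.3, 240.9] 2110 [533. -44.  11.] [ 429. -155.    2.] [632.  50.  20.]
scene canister 0.82 [420.8, 184.5, 494.6, 255.3] 2953 [225. 346.  74.] [ 94. 242.   0.] [297. 415. 107.]
scene canister 0.7 [318.7, 222.5, 414.1, 300.8] 3563 [569. 253.  52.] [457. 151.  -0.] [650. 338. 196.]
scene lid 0.86 [349.5, 235.2, 411.8, 287.6] 1287 [576. 324. 145.] [477. 304.  79.] [651. 340. 197.]
scene lid 0.66 [423.9, 196.7, 497.4, 244.7] 1843 [211. 343.  76.] [107. 263.  69.] [294. 409.  97.]
scene bail 0.52 [320.5, 221.2, 369.6, 266.0] 44 [537. 169. 100.] [446. 159.  51.] [643. 186. 111.]
scene bail 0.47 [424.3, 185.7, 467.7, 223.8] 98 [251. 254.  89.] [-22. 187.  -2.] [286. 297. 110.]
scene shaker 0.6 [222.8, 205.1, 251.7, 248.3] 996 [764. -71. 109.] [ 721. -1
[... 2025 characters left out ...]
.4, 322.4, 155.9] 18 [621. 150. 108.] [606. 145.  -0.] [709. 257. 113.]
side shaker 0.89 [387.0, 147.8, 416.4, 197.2] 1104 [ 735. -101.  108.] [ 715. -130.    6.] [794. -53. 151.]
side tumbler_a 0.98 [328.3, 124.0, 348.9, 163.4] 561 [733. 179.  79.] [711. 158.   5.] [777. 224. 111.]
side tumbler_a 0.85 [411.9, 199.1, 436.3, 236.4] 691 [ 662. -253.   72.] [ 644. -278.    4.] [ 705. -218.  102.]
side mug 0.94 [360.8, 150.7, 387.5, 185.5] 709 [736.  13.  59.] [712. -19.   4.] [790.  58.  92.]
side jar 0.59 [454.4, 266.6, 489.5, 308.1] 1170 [ 543. -500.   83.] [ 530. -527.    7.] [ 588. -466.  113.]
side spoon 0.5 [231.1, 143.3, 245.9, 155.2] 94 [500. 455.  16.] [464. 448.   2.] [537. 468.  23.]
```

```bash
python3 - <<'E'
import numpy as np,cv2
Ws=[np.load(f"{n}1.npz")["W"].reshape(-1,3) for n in ("scene","side")]
def bev(x0,x1,y0,y1,zlo,zhi,s,fn):
    # image: x up? rows = x decreasing, cols = y decreasing (robot view)
    im=np.full((int((x1-x0)*s),int((y1-y0)*s),3),255,np.uint8)
    for W,col in zip(Ws,[(0,0,255),(255,0,0)]):
        P=W[np.isfinite(W[:,0])&(W[:,2]>zlo)&(W[:,2]<zhi)]
        r=((x1-P[:,0])*s).astype(int);c=((y1-P[:,1])*s).astype(int)
        k=(r>=0)&(r<im.shape[0])&(c>=0)&(c<im.shape[1])
        for a,b in zip(r[k],c[k]): cv2.circle(im,(b,a),1,col,-1)
    for g in range(int(x0//20*20),int(x1),20):
        cv2.putText(im,str(g),(0,int((x1-g)*s)),0,.35,(0,0,0));cv2.line(im,(0,int((x1-g)*s)),(im.shape[1],int((x1-g)*s)),(210,210,210))
    for g in range(int(y0//20*20),int(y1),20):
        cv2.putText(im,str(g),(int((y1-g)*s),10),0,.3,(0,0,0));cv2.line(im,(int((y1-g)*s),0),(int((y1-g)*s),im.shape[0]),(210,210,210))
    cv2.imwrite(fn,im)
bev(350,620,-380,-170,8,140,2.2,"pics/bt.png")
bev(440,660,120,360,8,220,2.5,"pics/bc.png")
bev(410,660,-180,80,24,60,2.3,"pics/br.png")
E
```

```text
(no output)
```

View pics/bt.png

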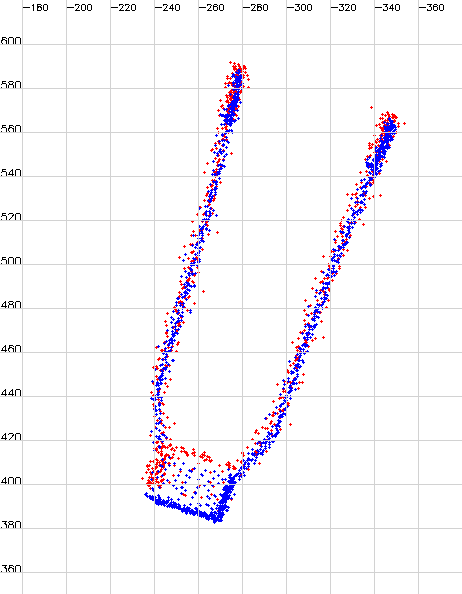

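View pics/bc.png

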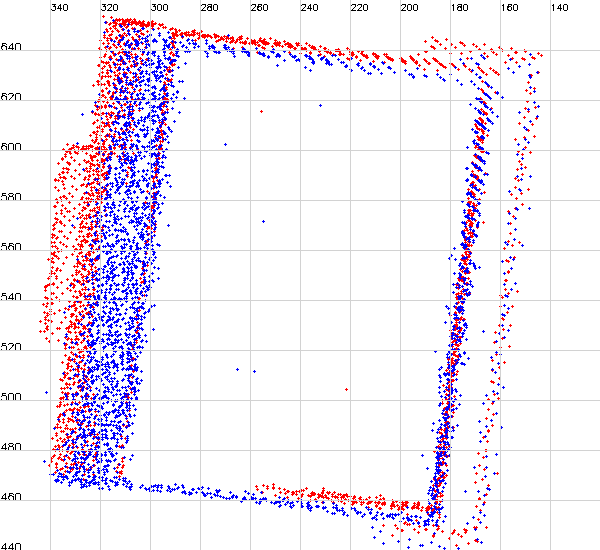

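View pics/br.png

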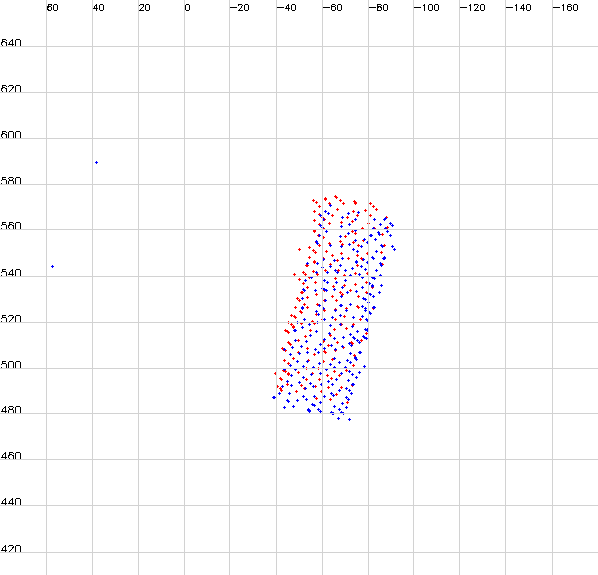

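```bash
python3 - <<'E'
import numpy as np,cv2
Ws=[np.load(f"{n}1.npz")["W"].reshape(-1,3) for n in ("scene","side")]
P=np.vstack(Ws);P=P[np.isfinite(P[:,0])]
def box(P,a): return P[(P[:,0]>a[0])&(P[:,0]<a[1])&(P[:,1]>a[2])&(P[:,1]<a[3])&(P[:,2]>a[4])&(P[:,2]<a[5])]
T=box(P,(370,610,-370,-200,84,125))
# split arms
yaw=np.radians(-18);h=np.array([398,-257.])
for it in range(6):
    ex=np.array([np.cos(yaw),np.sin(yaw)]);ey=np.array([-ex[1],ex[0]])
    q=(T[:,:2]-h)@np.c_[ex,ey]
    m=(q[:,0]>40)&(q[:,0]<110)
    fits=[]
    for sg in (1,-1):
        k=m&(sg*q[:,1]>15)&(sg*q[:,1]<45)
        f=np.polyfit(q[k,0],q[k,1],1);fits.append(f)
    yaw+=np.arctan((fits[0][0]+fits[1][0])/2); c=(np.polyval(fits[0],75)+np.polyval(fits[1],75))/2
    # x via jaws far end
    h=h+ey*c*0.8
    jx=np.percentile(q[q[:,0]>150,0],97) ; bx=np.percentile(q[:,0],2)
print("tongs yaw",np.degrees(yaw),"heel",h,"fits",fits,"jaw far x",jx,"back x",bx, "top z",np.percentile(T[:,2],[5,50,95]))
print("grip",h+75*ex,"jaw",h+175*ex)
R=box(P,(440,620,-120,-10,30,50))
r=cv2.minAreaRect(R[:,:2].astype(np.float32));print("rusk top",r,np.median(R[:,2]),R[:,:2].mean(0))
F=box(P,(430,640,-150,60,-5,14));
from collections import Counter
pc=F; d=np.linalg.norm(pc[:,:2]-[530,-50],axis=1); print("plate floor z",np.median(pc[d<60,2]),np.median(pc[(d>70)&(d<90),2]))
Rm=box(P,(400,660,-180,80,14,24));rr=cv2.minEnclosingCircle(Rm[:,:2].astype(np.float32));print("rim",rr)
C=box(P,(430,670,130,345,55,70));r=cv2.minAreaRect(C[(C[:,1]>170)][:,:2].astype(np.float32));print("rim rect",r)
L=box(P,(440,670,280,360,90,190))
u,s,v=np.linalg.svd(L-L.mean(0),full_matrices=False);print("lid n",v[2],L.mean(0))
C=box(P,(430,670,130,175,98,116)); f=np.polyfit(C[:,0],C[:,1],1);print("bar line",f,C.mean(0),C[:,0].min(),C[:,0].max())
# front wall rim
C=box(P,(460,630,155,200,30,62)); f=np.polyfit(C[:,0],C[:,1],1);print("front",f,np.degrees(np.arctan(f[0])),np.polyval(f,545))
E
```

```text
tongs yaw -17.71777784033194 heel [ 398.13381124 -256.59178084] fits [array([ 0.03273853, 26.82039301]), array([ -0.03273853, -26.82060731])] jaw far x 187.63182024265183 back x -9.728487291875659 top z [ 88.77092544 103.26124348 113.71903746]
grip [ 469.57634369 -279.41642883] jaw [ 564.83305364 -309.84929281]
rusk top ((526.6038208007812, -64.10043334960938), (39.88511657714844, 95.10003662109375), 75.21955871582031) 35.47606766107401 [526.73346486 -65.18470447]
plate floor z 5.6085903284964616 10.608081054420893
rim ((529.1087036132812, -51.52285385131836), 117.3373794555664)
rim rect ((549.915283203125, 242.12522888183594), (142.71749877929688, 201.67286682128906), 83.08258819580078)
lid n [ 0.11234587  0.98843829 -0.10182417] [561.20081392 319.10451642 140.75876371]
bar line [-1.20734805e-01  2.23296129e+02] [542.08790813 157.84725125 108.22883338] 439.40377499921453 639.8025670624556
front [-1.10656013e-01  2.35685552e+02] -6.314433262658284 175.37802441057437
```

>>> {"method": "servo_tool", "body": {
  "commands": [
    [-1,-1,-0.95,-0.3,0],
    [-1,-1,-0.95,-0.3,0],
    [-1,-1,-0.95,-0.3,0],
    [-1,-1,-0.95,-0.3,0],
    [-1,-1,-0.95,-0.3,0],
    [-1,-1,-0.95,-0.3,0],
    [-1,-1,-0.95,0,0],
    [-1,-1,-0.95,0,0],
    [-1,-1,-0.95,0,0],
    [-1,-1,-0.95,0,0]
  ]
}}

```text
clock: 2.35
tcp_pos: [333.6, 340.1, 268.0]
ee_rot: [-0.512, -3.099, -0.005]
contact_force: [-0.1, 0.2, -0.5]
gripper_width: 85.2
```

>>> {"method": "servo_tool", "body": {
  "commands": [
    [-1,-0.95,-0.93,0,0],
    [-1,-0.95,-0.93,0,0],
    [-1,-0.95,-0.93,0,0],
    [-1,-0.95,-0.93,0,0],
    [-1,-0.95,-0.93,0,0],
    [-1,-0.95,-0.93,0,0],
    [-1,-0.95,-0.93,0,0],
    [-1,-0.95,-0.93,0,0],
    [-1,-0.8,-1,0,0],
    [-1,-0.8,-1,0,0]
  ]
}}

```text
clock: 3.35
tcp_pos: [451.6, 91.7, 269.4]
ee_rot: [0.511, 3.096, 0.01]
contact_force: [0.3, 0.6, 0.1]
gripper_width: 85.2
```

>>> {"method": "servo_tool", "body": {
  "commands": [
    [-1,-0.45,-1,0,0],
    [-1,-0.45,-1,0,0],
    [-1,-0.45,-1,0,0],
    [-1,-0.45,-1,0,0],
    [-1,-0.45,-1,0,0],
    [-1,-0.45,-1,0,0],
    [-1,-0.45,-1,0,0]
  ]
}}

```text
clock: 4.05
tcp_pos: [467.4, -68.0, 269.7]
ee_rot: [0.511, 3.093, 0.011]
contact_force: [0.2, -0.5, -0.6]
gripper_width: 85.1
```

```bash
python3 - <<'E'
from plant import bot
import cv2,numpy as np
from h import *
s=bot.state();c=bot.read_camera("wrist");W=cloud(c,toolT(s))
cv2.imwrite("pics/w1.png",c["color"][:,:,::-1])
P=W.reshape(-1,3);P=P[np.isfinite(P[:,0])]
d=np.linalg.norm(P[:,:2]-[527,-65],axis=1)
R=P[(d<65)&(P[:,2]>29)&(P[:,2]<50)]
print(len(R),cv2.minAreaRect(R[:,:2].astype(np.float32)),np.median(R[:,2]),R.mean(0))
F=P[(d<70)&(P[:,2]<16)];print(np.percentile(F[:,2],[10,50,90]))
m=(d<75); 
E
```

```text
1401 ((524.2150268554688, -64.79632568359375), (34.03923416137695, 88.90496063232422), 76.49305725097656) 35.143552723964376 [521.92038649 -64.40928856  34.88346857]
[3.75115428 4.89150456 9.23668183]
```

View pics/w1.png

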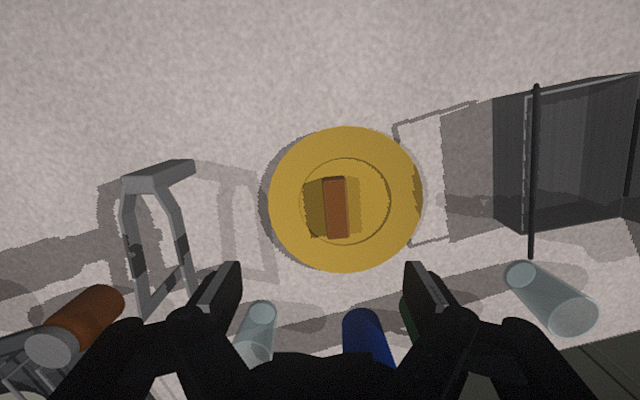

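>>> {"method": "servo_tool", "body": {
  "commands": [
    [-1,-0.35,-1,0.5,0],
    [-1,-0.35,-1,0.5,0],
    [-1,-0.35,-1,0.5,0],
    [-1,-0.35,-1,0.5,0],
    [-1,-0.35,-1,0,0],
    [-1,-0.35,-1,0,0],
    [-1,-0.35,-1,0,0],
    [-1,-0.35,-1,0,0],
    [-1,-0.3,-0.9,0,0],
    [-1,0,0,0,0]
  ]
}}

```text
clock: 5.1
tcp_pos: [469.2, -268.1, 228.5]
ee_rot: [0.517, 3.088, 0.007]
contact_force: [0.0, 0.5, -0.2]
gripper_width: 85.1
```

```bash
cat > tg.py <<'E'
from plant import bot
import cv2,numpy as np,sys
from h import *
s=bot.state();c=bot.read_camera("wrist");W=cloud(c,toolT(s))
cv2.imwrite("pics/%s.png"%sys.argv[1],c["color"][:,:,::-1])
np.savez("last.npz",W=W,color=c["color"])
P=W.reshape(-1,3);P=P[np.isfinite(P[:,0])]
T=P[(P[:,0]>370)&(P[:,0]<610)&(P[:,1]>-370)&(P[:,1]<-200)&(P[:,2]>84)&(P[:,2]<125)]
yaw=np.radians(-17.7);h=np.array([398,-257.])
for it in range(8):
    ex=np.array([np.cos(yaw),np.sin(yaw)]);ey=np.array([-ex[1],ex[0]])
    q=(T[:,:2]-h)@np.c_[ex,ey]
    m=(q[:,0]>40)&(q[:,0]<110)
    fits=[]
    for sg in (1,-1):
        k=m&(sg*q[:,1]>15)&(sg*q[:,1]<45)&(T[:,2]>106)
        fits.append(np.polyfit(q[k,0],q[k,1],1))
    yaw+=np.arctan((fits[0][0]+fits[1][0])/2); h=h+ey*(np.polyval(fits[0],75)+np.polyval(fits[1],75))/2*.8
print("yaw",np.degrees(yaw),"grip",h+75*ex,fits,"back x",np.percentile(q[:,0],1),"front",np.percentile(q[:,0],99),"z",np.percentile(T[:,2],[50,95]),k.sum())
R=toolT(s)[:3,:3];print(s["tcp_pos"],R[:,0].round(3),R[:,1].round(3),R[:,2].round(3),s["qpos"].round(2))
E
python3 tg.py w2
```

```text
yaw -17.748315667587182 grip [ 469.38819562 -279.99489683] [array([ 0.03027314, 26.81935963]), array([ -0.03027314, -26.81935654])] back x -9.954553677399229 front 182.50467769032701 z [111.35384132 112.63513925] 336
[ 469.22056145 -268.06015279  228.49738807] [-0.945  0.326 -0.01 ] [0.326 0.945 0.006] [ 0.012  0.003 -1.   ] [ 0.37  0.37  0.15  1.74 -0.07  1.03  1.79]
```

View pics/w2.png

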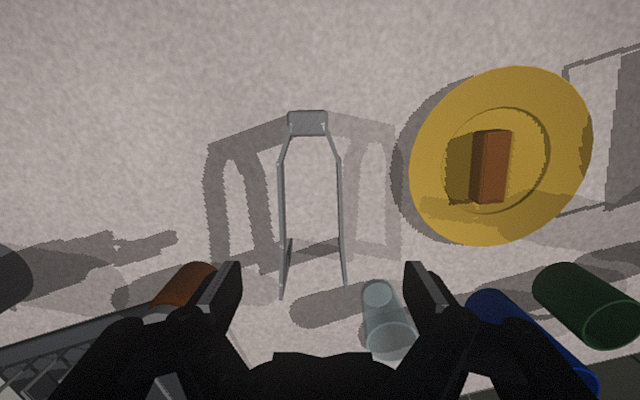

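>>> {"method": "servo_tool", "body": {
  "commands": [
    [-1,-0.13,-0.6,0.3,-0.26],
    [-1,0,0,1,0],
    [-1,0,0,1,0],
    [-1,0,0,1,0],
    [-1,0,0,1,0],
    [-1,0,0,0.8,0],
    [-1,0,0,0,0]
  ]
}}

```text
clock: 5.85
tcp_pos: [472.7, -268.8, 124.5]
ee_rot: [0.464, 3.092, 0.017]
contact_force: [-0.3, -0.1, -0.5]
gripper_width: 85.5
```

```bash
python3 tg.py w3
```

```text
yaw -17.819558931824698 grip [ 469.36781505 -280.05904578] [array([ 0.03041542, 26.67110419]), array([ -0.03041542, -26.67110142])] back x -9.979126139556884 front 166.21109511031864 z [111.22968357 112.47209468] 859
[ 472.70510748 -268.76922916  124.52480918] [-0.956  0.294 -0.013] [0.294 0.956 0.013] [ 0.016  0.008 -1.   ] [ 0.4   0.49  0.12  1.87 -0.1   0.77  1.85]
```

View pics/w3.png

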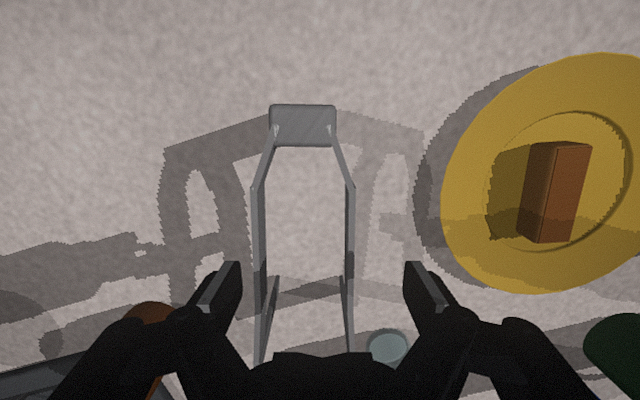

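>>> {"method": "servo_tool", "body": {
  "commands": [
    [-1,0,-0.6,0,0.1],
    [-1,0,0,0,0]
  ]
}}

```text
clock: 6.1
tcp_pos: [470.5, -280.8, 127.2]
ee_rot: [0.476, 3.087, 0.015]
contact_force: [0.3, -0.0, 0.3]
gripper_width: 85.4
```

>>> {"method": "servo_tool", "body": {
  "commands": [
    [-1,0.09,0,0.8,0],
    [-1,0,0,0.8,0],
    [-1,0,0,0.8,0],
    [-1,0,0,0.2,0],
    [-1,0,0,0,0]
  ]
}}

```text
clock: 6.6
tcp_pos: [472.5, -283.3, 79.2]
ee_rot: [0.479, 3.077, 0.01]
contact_force: [0.4, -0.7, -0.9]
gripper_width: 85.5
```

>>> {"method": "servo_tool", "body": {
  "commands": [
    [-1,0.2,0.11,0.05,0],
    [-1,0,0,0,0]
  ]
}}

```text
clock: 6.8
tcp_pos: [469.8, -280.4, 79.6]
ee_rot: [0.48, 3.075, 0.009]
contact_force: [0.2, 0.1, 0.7]
gripper_width: 85.2
```

```bash
python3 tg.py w4
```

```text
yaw -18.651931061086046 grip [ 469.27238413 -280.36788744] [array([ 0.03418261, 31.55653821]), array([ -0.03559135, -31.2957539 ])] back x -9.920688882085251 front 116.06008341544764 z [111.25708704 119.73481833] 2195
[ 469.77986164 -280.36656488   79.58096685] [-0.952  0.305 -0.028] [0.304 0.953 0.01 ] [ 0.03   0.001 -1.   ] [ 0.43  0.55  0.11  1.93 -0.12  0.65  1.88]
```

View pics/w4.png

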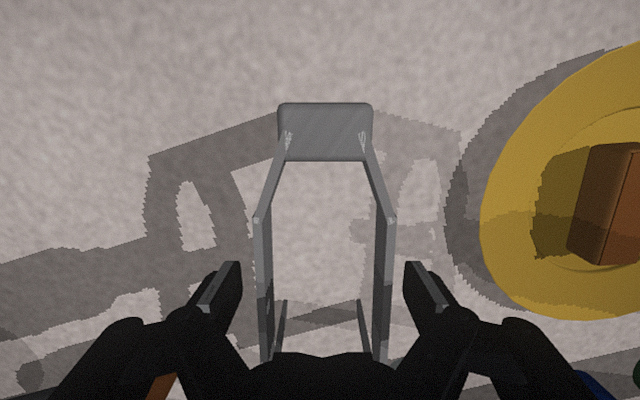

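>>> {"method": "servo_tool", "body": {
  "commands": [
    [-0.35,0,0,0,0],
    [-0.35,0,0,0,0],
    [-0.35,0,0,0,0],
    [-0.35,0,0,0,0],
    [-0.35,0,0,0,0]
  ],
  "squeeze": 40
}}

```text
clock: 7.35
tcp_pos: [471.3, -281.3, 81.5]
ee_rot: [0.479, 3.071, 0.006]
contact_force: [0.4, 0.1, -0.9]
gripper_width: 57.8
```

>>> {"method": "servo_tool", "body": {
  "commands": [
    [-0.35,0,0,-0.3,0],
    [-0.35,0,0,-0.6,0],
    [-0.35,0,0,-1,0],
    [-0.35,0,0,-1,0],
    [-0.35,0,0,-0.8,0],
    [-0.35,0,0,-0.3,0],
    [-0.35,0,0,0,0]
  ]
}}

```text
clock: 8.05
tcp_pos: [467.4, -280.9, 167.4]
ee_rot: [0.48, 3.073, 0.007]
contact_force: [-0.3, 0.1, -1.0]
gripper_width: 57.5
```

```bash
cat > w.py <<'E'
from plant import bot
import cv2,numpy as np,sys
from h import *
s=bot.state();n=sys.argv[1];cam=sys.argv[2] if len(sys.argv)>2 else "wrist"
c=bot.read_camera(cam);W=cloud(c,toolT(s))
cv2.imwrite("pics/%s.png"%n,c["color"][:,:,::-1]);np.savez("%s.npz"%n,W=W,T=toolT(s),**c)
R=toolT(s)[:3,:3];print(s["clock"],s["tcp_pos"].round(1),R.T.round(3).tolist(),s["gripper_width"],s["contact_force"])
E
python3 w.py w5; python3 w.py s5 scene; python3 -c "
import cv2;i=cv2.imread('pics/s5.png');cv2.imwrite('pics/s5c.png',cv2.resize(i[120:280,200:400],None,fx=4,fy=4,interpolation=2)[:600])"
```

```text
8.05 [ 467.4 -280.9  167.4] [[-0.952, 0.305, -0.031], [0.305, 0.952, 0.009], [0.032, -0.0, -0.999]] 57.49285726351052 [-0.26497999  0.09285108 -1.04483826]
8.1 [ 467.3 -280.8  166.9] [[-0.952, 0.305, -0.03], [0.305, 0.952, 0.009], [0.032, -0.0, -0.999]] 57.98161213295136 [ 0.21072241 -0.05292744 -1.49369595]
```

View pics/w5.png

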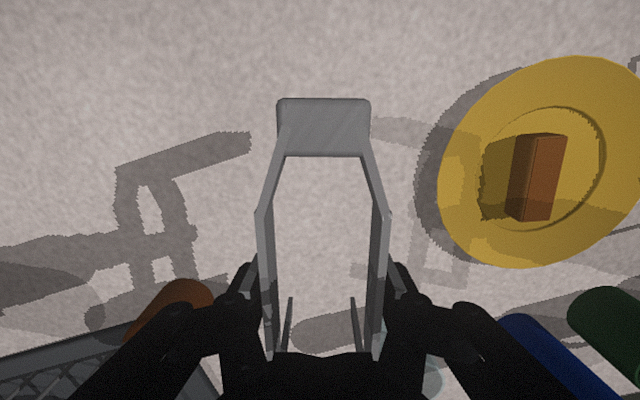

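View pics/s5c.png

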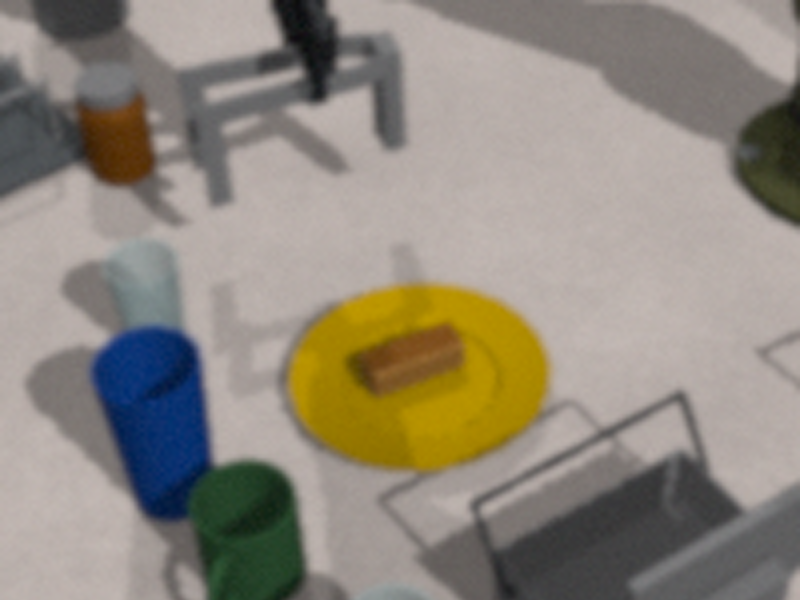

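>>> {"method": "servo_tool", "body": {
  "commands": [
    [-0.35,0.25,0.5,0,-0.1],
    [-0.35,0.49,1,0,-0.1],
    [-0.35,0.49,1,0,-0.1],
    [-0.35,0.49,1,0,-0.1],
    [-0.35,0.49,1,0,-0.1],
    [-0.35,0.49,1,0,-0.1],
    [-0.35,0.49,1,0,-0.1],
    [-0.35,0.49,1,0,-0.1],
    [-0.35,0.49,1,0,-0.05],
    [-0.35,0.49,1,0,0]
  ]
}}

```text
clock: 9.15
tcp_pos: [418.2, -59.5, 157.4]
ee_rot: [0.358, 3.107, 0.012]
contact_force: [0.9, 0.6, -1.8]
gripper_width: 57.6
```

>>> {"method": "servo_tool", "body": {
  "commands": [
    [-0.35,0.35,0.5,0,0],
    [-0.35,0.2,0.25,0,0],
    [-0.35,0,0,0,0]
  ]
}}

```text
clock: 9.45
tcp_pos: [407.3, -36.8, 155.7]
ee_rot: [0.347, 3.114, 0.014]
contact_force: [0.6, -0.0, -1.4]
gripper_width: 57.7
```

```bash
python3 w.py w6; python3 w.py s6 scene;python3 w.py d6 side; python3 -c "
import cv2,numpy as np
i=cv2.imread('pics/s6.png');a=cv2.resize(i[120:260,220:360],None,fx=4,fy=4,interpolation=2)
cv2.imwrite('pics/s6c.png',a)
i=cv2.imread('pics/d6.png');a=cv2.resize(i[140:290,270:420],None,fx=4,fy=4,interpolation=2)
cv2.imwrite('pics/d6c.png',a)"
```

```text
9.45 [407.3 -36.8 155.7] [[-0.975, 0.22, -0.008], [0.22, 0.975, 0.01], [0.009, 0.008, -1.0]] 57.71301932000243 [ 0.59599161 -0.04114172 -1.44310091]
9.5 [407.6 -37.4 155.8] [[-0.975, 0.221, -0.008], [0.22, 0.975, 0.01], [0.01, 0.008, -1.0]] 57.80405185241184 [-1.95972251  0.68779445 -1.83715089]
9.55 [408.  -38.1 155.9] [[-0.975, 0.222, -0.008], [0.221, 0.975, 0.009], [0.01, 0.007, -1.0]] 57.86647418589723 [ 0.5174126   0.62662213 -1.93650626]
```

View pics/w6.png

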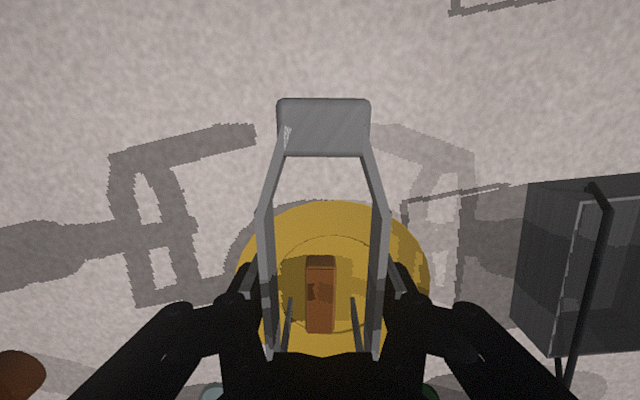

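View pics/s6c.png

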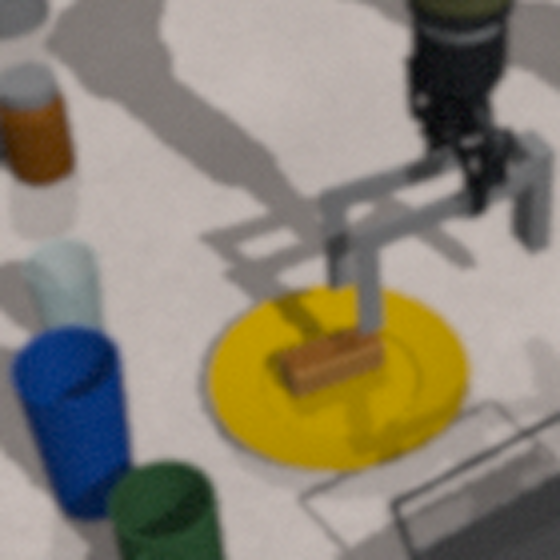

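View pics/d6c.png

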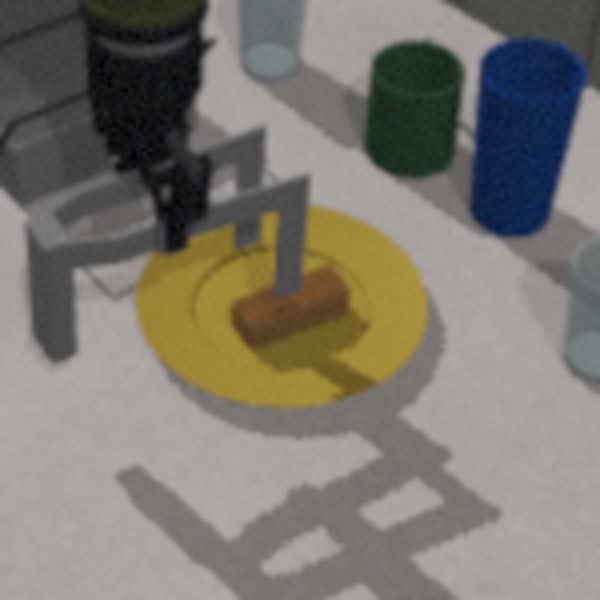

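```bash
cat > jaws.py <<'E'
import numpy as np,sys,cv2
# measure jaws + rusk in tool frame and world
fs=sys.argv[1:]
for f in fs:
    d=np.load(f+".npz");W=d["W"];T=d["T"];P=W.reshape(-1,3);P=P[np.isfinite(P[:,0])]
    q=(np.c_[P,np.ones(len(P))]@np.linalg.inv(T).T)[:,:3]
    k=(q[:,0]<-75)&(q[:,0]>-125)&(abs(q[:,1])<50)&(q[:,2]>-25)&(q[:,2]<95)
    J=q[k]
    for sg in (1,-1):
        j=J[(sg*J[:,1]>5)&(J[:,2]>20)&(J[:,2]<75)]
        if len(j)>10: print(f,"jaw",sg,len(j),"x",np.percentile(j[:,0],[3,50,97]).round(1),"y",np.percentile(j[:,1],[3,50,97]).round(1),"zmax",np.percentile(J[sg*J[:,1]>5][:,2],98).round(1))
    j=J[(J[:,2]>20)&(J[:,2]<40)];print("upper")
    for z0 in (10,30,50,70):
        for sg in (1,-1):
            j=J[(sg*J[:,1]>5)&(J[:,2]>z0-10)&(J[:,2]<z0+10)]
            if len(j)>5: print(z0,sg,len(j),np.percentile(j[:,0],[5,95]).round(1),np.median(j[:,1]).round(1))
    h=q[(q[:,0]>60)&(q[:,0]<95)&(abs(q[:,1])<25)&(q[:,2]>-40)&(q[:,2]<100)]
    if len(h): print("heel",len(h),np.percentile(h,[3,97],axis=0).round(1).tolist())
E
python3 jaws.py s6 d6
```

```text
s6 jaw 1 76 x [-111.7 -100.9  -91.3] y [27.  29.7 32.1] zmax 79.9
s6 jaw -1 78 x [-111.4 -100.9  -89. ] y [-34.2 -30.5 -27.5] zmax 81.5
upper
10 1 32 [-112.2  -91. ] 29.4
10 -1 30 [-111.3  -92. ] -30.2
30 1 27 [-111.3  -92.2] 29.7
30 -1 28 [-111.3  -91.9] -30.1
50 1 26 [-111.7  -92.9] 29.8
50 -1 27 [-110.9  -90.7] -30.7
70 1 32 [-111.3  -89. ] 29.7
70 -1 28 [-109.3  -89. ] -30.5
heel 250 [[61.3, -15.0, -33.9], [82.7, 19.3, 74.5]]
d6 jaw 1 41 x [-108.1  -96.5  -86.5] y [25.8 28.7 31.1] zmax 81.2
d6 jaw -1 98 x [-107.3  -95.8  -86.1] y [-33.8 -31.4 -26.7] zmax 80.1
upper
10 1 37 [-107.1  -86.6] 29.1
10 -1 39 [-107.2  -88.2] -30.8
30 1 11 [-106.4  -88.5] 29.7
30 -1 43 [-107.6  -86.9] -30.9
50 -1 32 [-105.7  -86.4] -30.9
70 1 33 [-108.   -86.6] 28.7
70 -1 33 [-106.   -85.9] -31.8
heel 420 [[62.7, -19.5, -34.4], [89.1, 16.4, 72.3]]
```

>>> {"method": "servo_tool", "body": {
  "commands": [
    [-0.35,-0.5,0,0,0.1],
    [-0.35,-0.5,0,0,0],
    [-0.35,0,0,0,0]
  ]
}}

```text
clock: 9.9
tcp_pos: [430.6, -45.3, 156.3]
ee_rot: [0.37, 3.108, 0.012]
contact_force: [-0.1, 0.1, -0.8]
gripper_width: 58.1
```

>>> {"method": "servo_tool", "body": {
  "commands": [
    [-0.35,0.11,0.13,0.3,0],
    [-0.35,0,0,0.6,0],
    [-0.35,0,0,0.6,0],
    [-0.35,0,0,0.3,0],
    [-0.35,0,0,0,0]
  ]
}}

```text
clock: 10.4
tcp_pos: [429.4, -42.2, 117.7]
ee_rot: [0.373, 3.109, 0.012]
contact_force: [-0.0, -0.4, -1.8]
gripper_width: 57.8
```

```bash
python3 w.py w7; python3 w.py s7 scene;python3 w.py d7 side; python3 -c "
import cv2,numpy as np
i=cv2.imread('pics/s7.png');a=cv2.resize(i[140:250,240:360],None,fx=4,fy=4,interpolation=2)
i=cv2.imread('pics/d7.png');b=cv2.resize(i[150:260,280:360],None,fx=4,fy=4,interpolation=2)
cv2.imwrite('pics/sd7.png',np.hstack([a,b]))"; python3 jaws.py s7 d7|grep -v upper; python3 - <<'E'
import numpy as np,cv2
d=np.load("w7.npz");P=d["W"].reshape(-1,3);P=P[np.isfinite(P[:,0])]
k=np.linalg.norm(P[:,:2]-[526,-65],axis=1)<60
R=P[k&(P[:,2]>29)&(P[:,2]<38)];print(len(R),cv2.minAreaRect(R[:,:2].astype(np.float32)))
E
```

```text
10.4 [429.4 -42.2 117.7] [[-0.972, 0.237, -0.01], [0.236, 0.972, 0.009], [0.011, 0.006, -1.0]] 57.77308077529131 [-0.02307585 -0.3561671  -1.76335774]
10.45 [429.6 -42.3 118. ] [[-0.972, 0.237, -0.01], [0.237, 0.972, 0.009], [0.012, 0.006, -1.0]] 57.96063918770515 [-0.27031549 -0.80882687 -1.23329398]
10.5 [429.9 -42.3 118.4] [[-0.972, 0.237, -0.011], [0.237, 0.972, 0.009], [0.013, 0.006, -1.0]] 57.920379841182026 [ 0.74973753 -0.45193201 -1.47207371]
s7 jaw 1 74 x [-111.5 -101.2  -90.3] y [26.6 29.8 32.3] zmax 89.7
s7 jaw -1 73 x [-111.5 -101.6  -90.3] y [-34.  -30.1 -27. ] zmax 85.4
10 1 30 [-112.9  -90.8] 29.8
10 -1 25 [-111.8  -93.3] -29.9
30 1 29 [-111.6  -91.4] 29.8
30 -1 30 [-111.8  -90.2] -30.2
50 1 26 [-111.3  -92.2] 29.4
50 -1 25 [-110.3  -90.9] -29.7
70 1 25 [-110.8  -89.1] 29.7
70 -1 23 [-111.   -91.4] -30.5
heel 245 [[60.8, -17.3, -34.5], [82.2, 19.1, 72.6]]
d7 jaw 1 43 x [-109.4  -97.8  -87.1] y [26.1 28.9 33.1] zmax 85.7
d7 jaw -1 94 x [-107.8  -96.6  -85.8] y [-34.7 -30.8 -26.8] zmax 91.8
10 1 34 [-108.8  -87.8] 29.1
10 -1 38 [-106.6  -88.3] -31.0
30 1 15 [-110.   -90.5] 30.2
30 -1 33 [-108.1  -87.4] -30.8
50 -1 35 [-106.2  -86.8] -30.7
70 1 35 [-106.8  -86.6] 28.5
70 -1 35 [-106.8  -85.3] -30.8
heel 398 [[62.0, -19.4, -34.8], [88.9, 16.2, 70.3]]
2778 ((523.6163330078125, -65.78274536132812), (62.345577239990234, 89.29581451416016), 77.02385711669922)
```

View pics/w7.png

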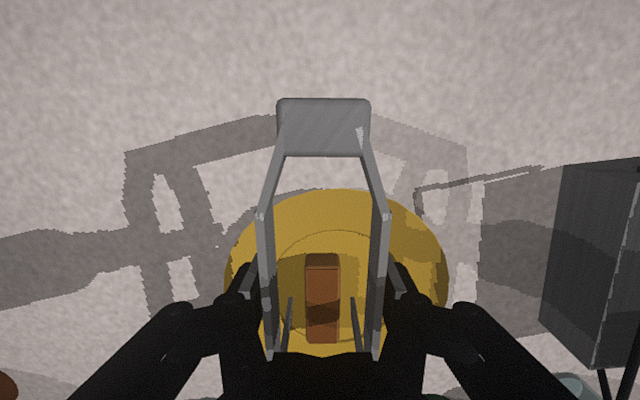

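View pics/sd7.png

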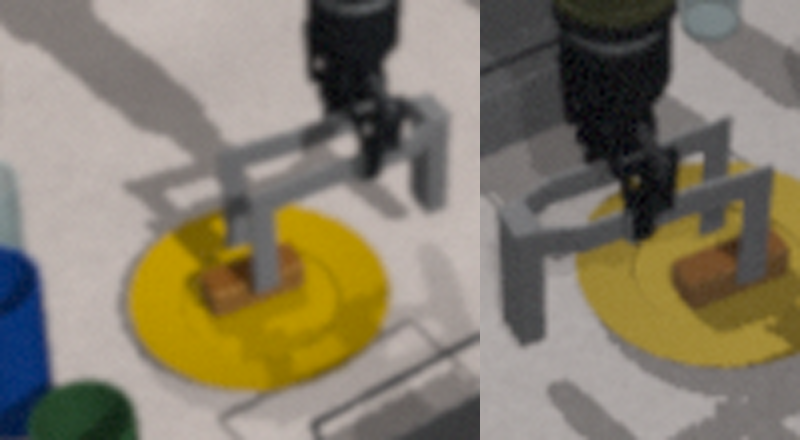

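>>> {"method": "servo_tool", "body": {
  "commands": [
    [-0.35,0,0,0.3,0],
    [-0.35,0,0,0.5,0],
    [-0.35,0,0,0.3,0],
    [-0.35,0,0,0.1,0],
    [-0.35,0,0,0,0]
  ]
}}

```text
clock: 11.05
tcp_pos: [431.2, -42.2, 93.5]
ee_rot: [0.373, 3.105, 0.012]
contact_force: [1.1, -0.6, -0.6]
gripper_width: 58.3
```

>>> {"method": "servo_tool", "body": {
  "commands": [
    [-0.35,0,0,0.12,0],
    [-0.2,0,0,0,0],
    [-0.1,0,0,0,0],
    [0,0,0,0,0],
    [0.1,0,0,0,0],
    [0.1,0,0,0,0],
    [0.1,0,0,0,0]
  ],
  "squeeze": 26
}}

```text
clock: 11.75
tcp_pos: [431.7, -42.2, 91.3]
ee_rot: [0.372, 3.104, 0.013]
contact_force: [0.5, -0.1, -2.0]
gripper_width: 48.5
```

```bash
python3 w.py w8; python3 w.py s8 scene;python3 -c "
import cv2,numpy as np
i=cv2.imread('pics/s8.png');a=cv2.resize(i[140:250,240:360],None,fx=5,fy=5,interpolation=2)
cv2.imwrite('pics/s8c.png',a)"
```

```text
11.75 [431.7 -42.2  91.3] [[-0.971, 0.237, -0.015], [0.236, 0.972, 0.01], [0.017, 0.006, -1.0]] 48.47646969032495 [ 0.45285558 -0.06162766 -1.99375575]
11.8 [431.7 -42.2  91.3] [[-0.971, 0.237, -0.015], [0.237, 0.972, 0.01], [0.017, 0.006, -1.0]] 48.61972141536512 [ 0.30939161 -0.09684014 -2.2524714 ]
```

View pics/w8.png

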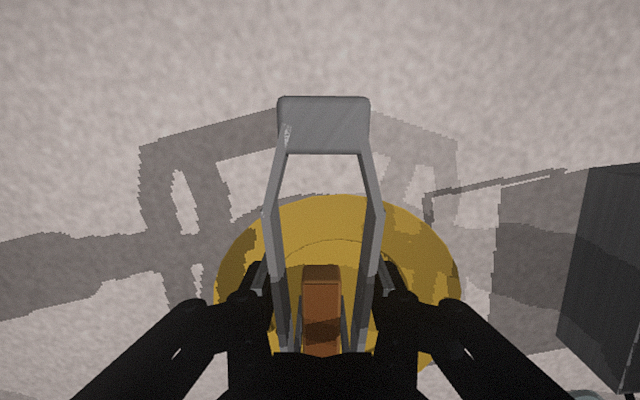

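View pics/s8c.png

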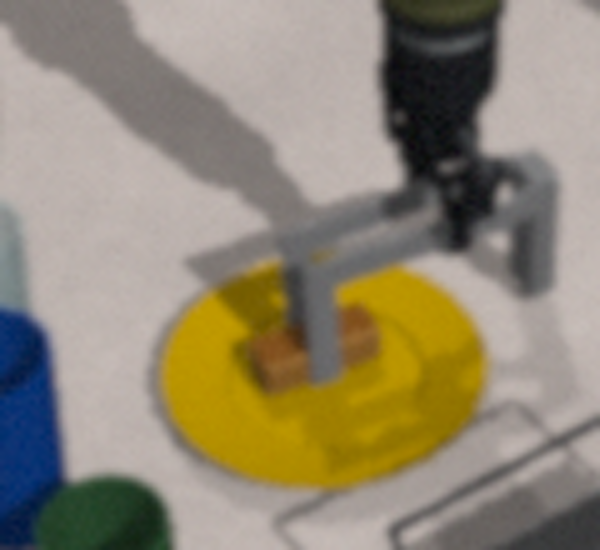

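>>> {"method": "servo_tool", "body": {
  "commands": [
    [0.1,0,0,-0.2,0],
    [0.1,0,0,-0.4,0],
    [0.1,0,0,-0.7,0],
    [0.1,0,0,-0.9,0],
    [0.1,0,0,-0.9,0],
    [0.1,0,0,-0.9,0],
    [0.1,0,0,-0.9,0],
    [0.1,0,0,-0.8,0],
    [0.1,0,0,-0.5,0],
    [0.1,0,0,-0.2,0]
  ]
}}

```text
clock: 12.85
tcp_pos: [427.1, -43.2, 228.6]
ee_rot: [0.374, 3.105, 0.012]
contact_force: [0.8, 0.4, -2.4]
gripper_width: 48.6
```

```bash
python3 w.py w9; python3 w.py s9 scene;python3 -c "
import cv2,numpy as np
i=cv2.imread('pics/s9.png');a=cv2.resize(i[100:250,240:400],None,fx=4,fy=4,interpolation=2)
cv2.imwrite('pics/s9c.png',a)"
```

```text
12.85 [427.1 -43.2 228.6] [[-0.971, 0.237, -0.013], [0.237, 0.971, 0.009], [0.015, 0.006, -1.0]] 48.57203902730939 [ 0.78304806  0.37241263 -2.38169403]
12.9 [427.3 -43.3 228.8] [[-0.971, 0.237, -0.013], [0.237, 0.971, 0.01], [0.015, 0.006, -1.0]] 48.38348592707235 [ 0.63841547 -0.41678943 -1.04773453]
```

View pics/w9.png

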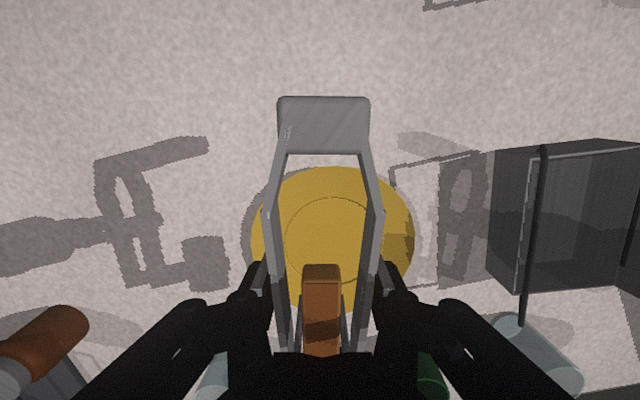

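View pics/s9c.png

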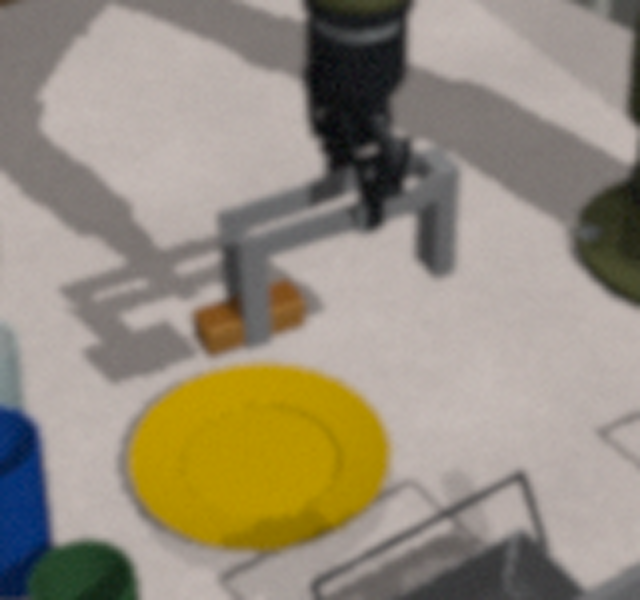

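>>> {"method": "servo_tool", "body": {
  "commands": [
    [0.1,0,0.4,0,-0.1],
    [0.1,0,0.8,0,-0.15],
    [0.1,0,1,0,-0.15],
    [0.1,0,1,0,-0.15],
    [0.1,0,1,0,-0.15],
    [0.1,0,1,0,-0.15],
    [0.1,0,1,0,-0.15],
    [0.1,0,1,0,-0.15],
    [0.1,0,1,0,-0.15],
    [0.1,0,1,0,-0.1]
  ]
}}

```text
clock: 13.95
tcp_pos: [456.5, 154.7, 223.2]
ee_rot: [0.164, 3.136, 0.011]
contact_force: [-0.0, 0.5, -1.7]
gripper_width: 48.9
```

>>> {"method": "servo_tool", "body": {
  "commands": [
    [0.1,0,0.8,0,0],
    [0.1,0,0.5,0,0],
    [0.1,0,0.2,0,0],
    [0.1,0,0,0,0]
  ]
}}

```text
clock: 14.35
tcp_pos: [457.2, 193.4, 220.7]
ee_rot: [-0.147, -3.134, -0.012]
contact_force: [0.0, 0.0, -1.3]
gripper_width: 48.7
```

```bash
python3 w.py w10; python3 w.py s10 scene;python3 w.py d10 side; python3 -c "
import cv2,numpy as np
i=cv2.imread('pics/s10.png');a=cv2.resize(i[160:310,290:440],None,fx=4,fy=4,interpolation=2)
cv2.imwrite('pics/s10c.png',a)"; python3 jaws.py s10 d10 | grep jaw;  python3 - <<'E'
import numpy as np,cv2
# BEV of canister region from wrist + scene + side
s=2.5;x0,x1,y0,y1=430,670,130,360
im=np.full((int((x1-x0)*s),int((y1-y0)*s),3),255,np.uint8)
for f,col in (("w10",(0,150,0)),("s10",(0,0,255)),("d10",(255,0,0))):
    P=np.load(f"{f}.npz")["W"].reshape(-1,3);P=P[np.isfinite(P[:,0])&(P[:,2]>58)&(P[:,2]<72)]
    for p in P:
        r,c=int((x1-p[0])*s),int((y1-p[1])*s)
        if 0<=r<im.shape[0] and 0<=c<im.shape[1]: cv2.circle(im,(c,r),1,col,-1)
for g in range(x0,x1,20): cv2.line(im,(0,int((x1-g)*s)),(600,int((x1-g)*s)),(210,)*3);cv2.putText(im,str(g),(0,int((x1-g)*s)),0,.35,(0,)*3)
for g in range(140,y1,20): cv2.line(im,(int((y1-g)*s),0),(int((y1-g)*s),600),(210,)*3);cv2.putText(im,str(g),(int((y1-g)*s),10),0,.35,(0,)*3)
cv2.imwrite("pics/bc10.png",im)
E
```

```text
14.35 [457.2 193.4 220.7] [[-0.996, 0.094, 0.004], [0.094, 0.996, 0.008], [-0.003, 0.008, -1.0]] 48.69795730818127 [ 0.02689531  0.04489565 -1.28527471]
14.4 [457.2 193.  220.8] [[-0.996, 0.094, 0.004], [0.094, 0.996, 0.008], [-0.003, 0.008, -1.0]] 48.434526980959504 [-0.18641803  0.22825519 -2.21252426]
14.45 [457.4 192.2 220.9] [[-0.995, 0.095, 0.004], [0.095, 0.995, 0.007], [-0.003, 0.008, -1.0]] 48.39969909151699 [ 0.45359618  0.26518008 -2.75045946]
s10 jaw 1 130 x [-123.2 -103.6  -77.7] y [ 7.9 17.6 19.7] zmax 84.8
s10 jaw -1 108 x [-122.2 -101.9  -88. ] y [-20.9 -18.8  -5.5] zmax 59.8
d10 jaw 1 76 x [-108.8  -95.3  -79.1] y [ 5.8 17.2 21.6] zmax 58.6
d10 jaw -1 141 x [-123.7  -96.4  -77.7] y [-22.8 -18.9  -7.5] zmax 84.8
```

View pics/w10.png

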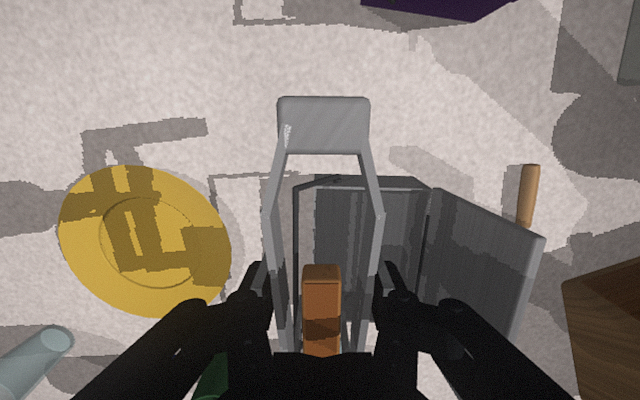

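View pics/s10c.png

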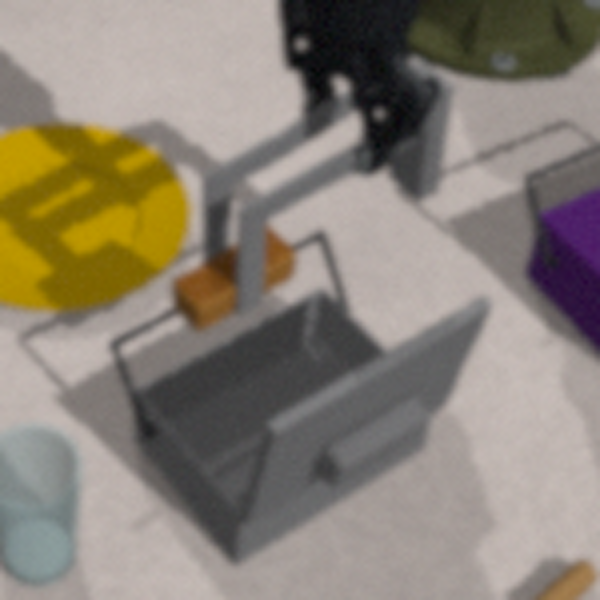

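View pics/bc10.png

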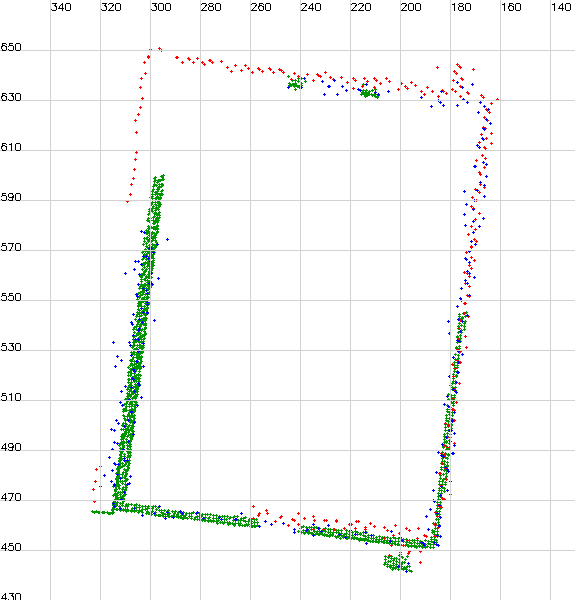

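>>> {"method": "servo_tool", "body": {
  "commands": [
    [0.1,0.1,0.5,0,0.15],
    [0.1,0.15,1,0,0.15],
    [0.1,0.1,0.9,0,0],
    [0.1,0,0.5,0,0],
    [0.1,0,0.1,0,0],
    [0.1,0,0,0,0]
  ]
}}

```text
clock: 15.1
tcp_pos: [459.1, 247.1, 222.1]
ee_rot: [-0.21, -3.133, -0.007]
contact_force: [-0.7, 1.0, -2.5]
gripper_width: 48.2
```

```bash
python3 w.py s11 scene; python3 w.py w11;python3 -c "
import cv2,numpy as np
i=cv2.imread('pics/s11.png');a=cv2.resize(i[160:310,290:440],None,fx=4,fy=4,interpolation=2)
cv2.imwrite('pics/s11c.png',a)"
```

```text
15.1 [459.1 247.1 222.1] [[-0.991, 0.133, 0.002], [0.133, 0.991, 0.004], [-0.001, 0.005, -1.0]] 48.16614096145618 [-0.69396009  1.00901774 -2.47708866]
15.15 [459.2 246.9 222. ] [[-0.991, 0.134, 0.002], [0.134, 0.991, 0.004], [-0.001, 0.005, -1.0]] 48.8652031419995 [-0.09382036 -0.80620238 -2.42541107]
```

View pics/w11.png

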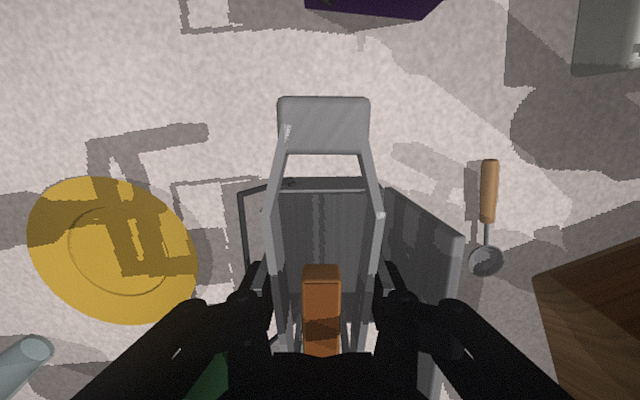

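View pics/s11c.png

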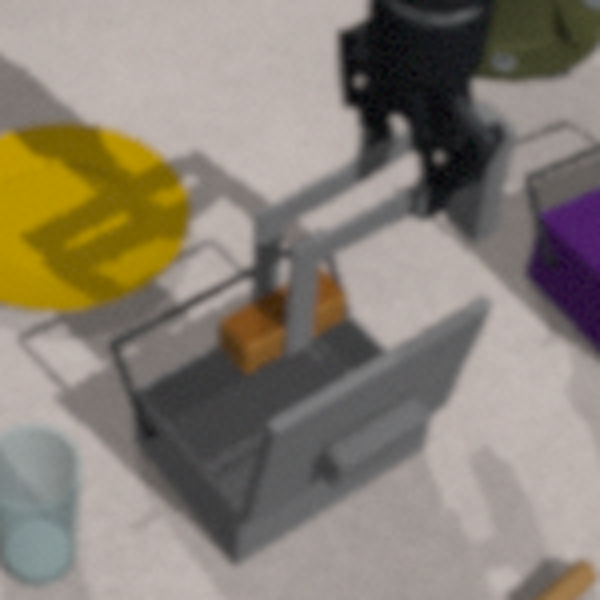

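>>> {"method": "servo_tool", "body": {
  "commands": [
    [0.1,0.2,0.32,0,0],
    [0.1,0.05,0.02,0.3,0],
    [0.1,0,0,0.7,0],
    [0.1,0,0,0.9,0],
    [0.1,0,0,0.9,0],
    [0.1,0,0,0.7,0],
    [0.1,0,0,0.3,0],
    [0.1,0,0,0,0]
  ]
}}

```text
clock: 16.0
tcp_pos: [454.3, 252.7, 142.5]
ee_rot: [-0.215, -3.133, -0.006]
contact_force: [0.8, 0.3, -1.9]
gripper_width: 48.4
```

```bash
python3 w.py s12 scene; python3 w.py w12;python3 -c "
import cv2,numpy as np
i=cv2.imread('pics/s12.png');a=cv2.resize(i[160:310,290:440],None,fx=4,fy=4,interpolation=2)
cv2.imwrite('pics/s12c.png',a)"
```

```text
16.0 [454.3 252.7 142.5] [[-0.991, 0.137, 0.001], [0.137, 0.991, 0.004], [-0.001, 0.004, -1.0]] 48.397048297538234 [ 0.79835607  0.2600846  -1.91220811]
16.05 [454.5 252.8 142.9] [[-0.991, 0.137, 0.001], [0.137, 0.991, 0.004], [-0.0, 0.004, -1.0]] 48.44309414232791 [-0.56385203 -0.58211983 -1.48024926]
```

View pics/w12.png

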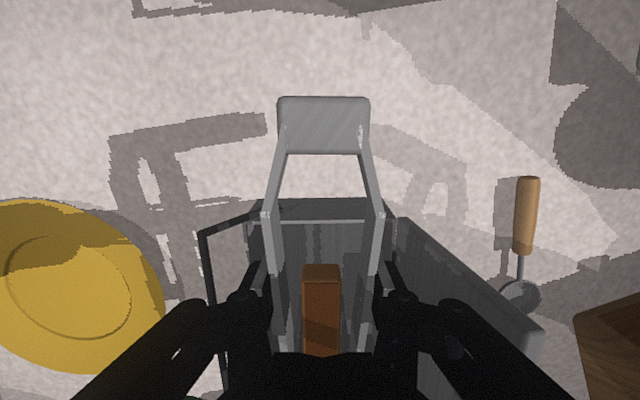

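View pics/s12c.png

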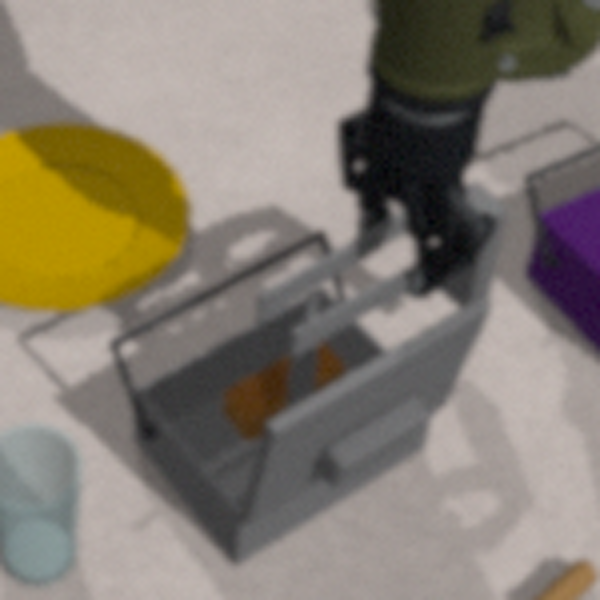

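>>> {"method": "servo_tool", "body": {
  "commands": [
    [0.1,0,0,0.4,0],
    [0.1,0,0,0.7,0],
    [0.1,0,0,0.7,0],
    [0.1,0,0,0.4,0],
    [0.1,0,0,0.1,0]
  ]
}}

```text
clock: 16.6
tcp_pos: [457.4, 254.7, 98.2]
ee_rot: [0.215, 3.127, 0.014]
contact_force: [-0.2, 1.1, -2.8]
gripper_width: 48.4
```

>>> {"method": "servo_tool", "body": {
  "commands": [
    [0.1,0,0,0.15,0],
    [0.1,0,0,0.15,0],
    [0.1,0,0,0.1,0]
  ]
}}

```text
clock: 16.9
tcp_pos: [458.1, 255.1, 90.5]
ee_rot: [0.215, 3.126, 0.016]
contact_force: [-0.5, -0.5, -1.2]
gripper_width: 48.7
```

>>> {"method": "servo_tool", "body": {
  "commands": [
    [0.1,0,0,0.1,0],
    [0.1,0,0,0.05,0]
  ]
}}

```text
clock: 17.1
tcp_pos: [458.0, 255.5, 87.9]
ee_rot: [0.215, 3.126, 0.017]
contact_force: [-2.3, -0.0, 2.7]
gripper_width: 48.6
```

>>> {"method": "servo_tool", "body": {
  "commands": [
    [-0.15,0,0,0,0],
    [-0.2,0,0,0,0],
    [-0.28,0,0,0,0],
    [-0.35,0,0,0,0],
    [-0.35,0,0,0,0],
    [-0.35,0,0,0,0]
  ]
}}

```text
clock: 17.7
tcp_pos: [459.0, 255.6, 88.4]
ee_rot: [0.215, 3.124, 0.018]
contact_force: [-0.1, -0.6, -1.2]
gripper_width: 57.7
```

```bash
python3 w.py s13 scene; python3 w.py w13;python3 -c "
import cv2,numpy as np
i=cv2.imread('pics/s13.png');a=cv2.resize(i[160:310,290:440],None,fx=4,fy=4,interpolation=2)
cv2.imwrite('pics/s13c.png',a)"
```

```text
17.7 [459.  255.6  88.4] [[-0.99, 0.137, -0.009], [0.137, 0.99, 0.012], [0.011, 0.011, -1.0]] 57.72657056198298 [-0.08458136 -0.62757872 -1.20555989]
17.75 [458.9 255.6  88.3] [[-0.991, 0.137, -0.009], [0.137, 0.99, 0.012], [0.011, 0.011, -1.0]] 58.186157490181515 [ 0.0996894   0.00995903 -1.27001814]
```

View pics/w13.png

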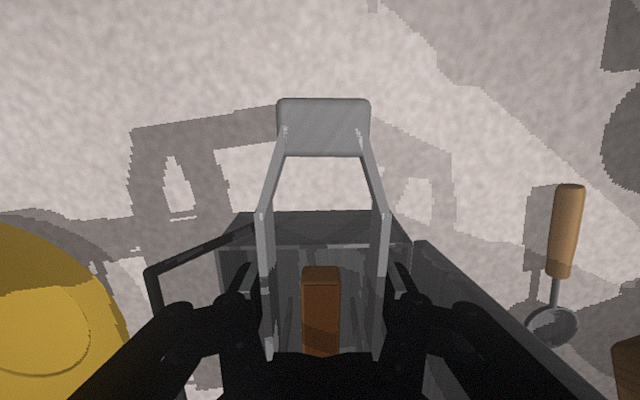

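View pics/s13c.png

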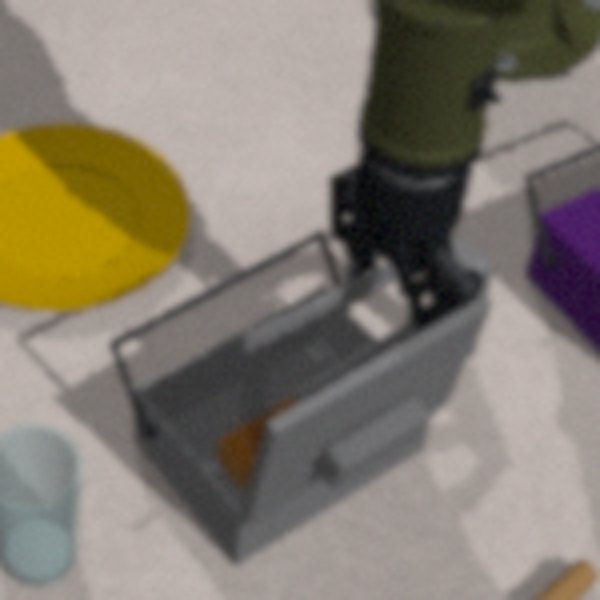

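>>> {"method": "servo_tool", "body": {
  "commands": [
    [-0.35,0,0,-0.2,0],
    [-0.35,0,0,-0.5,0],
    [-0.35,0,0,-0.9,0],
    [-0.35,0,0,-0.9,0],
    [-0.35,0,0,-0.9,0],
    [-0.35,0,0,-0.9,0],
    [-0.35,0,0,-0.9,0],
    [-0.35,0,0,-0.7,0],
    [-0.35,0,0,-0.3,0],
    [-0.35,0,0,0,0]
  ]
}}

```text
clock: 18.8
tcp_pos: [457.0, 254.0, 223.4]
ee_rot: [0.215, 3.122, 0.021]
contact_force: [-0.2, 0.3, -1.5]
gripper_width: 57.7
```

```bash
python3 w.py w14
```

```text
18.8 [457.  254.  223.4] [[-0.991, 0.137, -0.012], [0.137, 0.99, 0.014], [0.013, 0.012, -1.0]] 57.73611915682531 [-0.24807883  0.32894248 -1.527059  ]
```

View pics/w14.png

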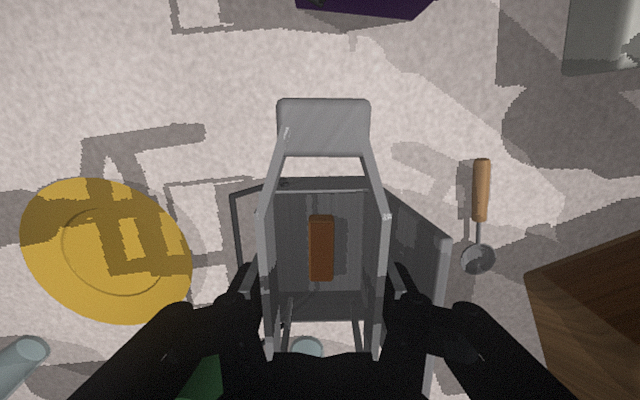

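>>> {"method": "servo_tool", "body": {
  "commands": [
    [-0.35,0,-0.5,0,0],
    [-0.35,-0.1,-0.9,0,0.1],
    [-0.35,-0.12,-1,0,0.12],
    [-0.35,-0.12,-1,0,0.12],
    [-0.35,-0.15,-1,0,0.12],
    [-0.35,-0.15,-1,0,0.12],
    [-0.35,-0.15,-1,0,0.12],
    [-0.35,-0.2,-1,0,0.12],
    [-0.35,-0.2,-1,0,0.12],
    [-0.35,-0.2,-1,0,0.12]
  ]
}}

```text
clock: 19.85
tcp_pos: [443.0, 44.2, 214.1]
ee_rot: [-0.377, -3.117, -0.007]
contact_force: [0.9, -0.4, -0.8]
gripper_width: 57.5
```

>>> {"method": "servo_tool", "body": {
  "commands": [
    [-0.35,-0.2,-1,0,0.12],
    [-0.35,-0.2,-1,0,0.12],
    [-0.35,-0.2,-1,0,0.12],
    [-0.35,-0.2,-1,0,0.12],
    [-0.35,-0.2,-1,0,0.12],
    [-0.35,-0.25,-1,0,0.12],
    [-0.35,-0.25,-1,0,0.12],
    [-0.35,-0.25,-1,0,0]
  ]
}}

```text
clock: 20.65
tcp_pos: [419.1, -137.3, 208.9]
ee_rot: [-0.519, -3.085, -0.001]
contact_force: [-0.4, 1.0, -1.7]
gripper_width: 57.3
```

>>> {"method": "servo_tool", "body": {
  "commands": [
    [-0.35,-0.75,-0.9,0,0],
    [-0.35,-0.75,-0.9,0,-0.1],
    [-0.35,-0.75,-0.9,0.3,0],
    [-0.35,-0.75,-0.9,0.3,0],
    [-0.35,-0.7,-0.9,0.3,0],
    [-0.35,-0.6,-0.7,0.3,0],
    [-0.35,-0.2,-0.3,0,0],
    [-0.35,0,0,0,0]
  ]
}}

```text
clock: 21.45
tcp_pos: [455.2, -286.2, 178.5]
ee_rot: [-0.53, -3.071, -0.001]
contact_force: [0.0, 0.6, -1.9]
gripper_width: 57.6
```

```bash
python3 w.py w15; python3 w.py s15 scene;python3 -c "
import cv2,numpy as np
i=cv2.imread('pics/s15.png');a=cv2.resize(i[100:250,210:360],None,fx=4,fy=4,interpolation=2)
cv2.imwrite('pics/s15c.png',a)";python3 jaws.py s15
```

```text
21.45 [ 455.2 -286.2  178.5] [[-0.942, 0.335, 0.025], [0.335, 0.942, -0.004], [-0.025, 0.005, -1.0]] 57.61652342636851 [ 0.02283453  0.5853177  -1.92900538]
21.5 [ 455.  -285.4  178.5] [[-0.942, 0.335, 0.025], [0.335, 0.942, -0.004], [-0.025, 0.005, -1.0]] 57.93926114520594 [-0.85308201  0.31772054 -1.36645569]
s15 jaw 1 75 x [-111.3 -100.7  -90.9] y [25.7 30.5 34.1] zmax 82.4
s15 jaw -1 16 x [-112.2 -109.  -106.9] y [-32.7 -29.8 -25.5] zmax 83.2
upper
10 1 26 [-112.2  -93.4] 30.9
10 -1 18 [-112.1  -92.5] -28.3
30 1 31 [-111.   -91.4] 30.6
30 -1 6 [-111.7 -107.6] -30.4
50 1 27 [-110.5  -91.1] 30.6
70 1 25 [-110.7  -91.1] 29.2
70 -1 6 [-110.7 -106.8] -30.6
heel 210 [[61.2, -16.8, -33.8], [83.1, 21.4, 72.1]]
```

View pics/s15c.png

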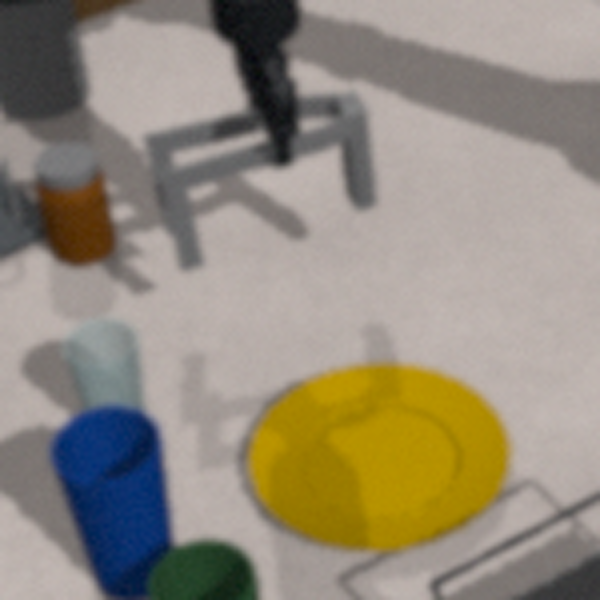

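>>> {"method": "servo_tool", "body": {
  "commands": [
    [-0.35,0,0,0.4,0],
    [-0.35,0,0,0.8,0],
    [-0.35,0,0,0.8,0],
    [-0.35,0,0,0.8,0],
    [-0.35,0,0,0.7,0],
    [-0.35,0,0,0.3,0],
    [-0.35,0,0,0.1,0]
  ]
}}

```text
clock: 22.25
tcp_pos: [454.8, -276.5, 98.9]
ee_rot: [-0.513, -3.078, -0.006]
contact_force: [-0.6, 0.3, -1.2]
gripper_width: 57.8
```

>>> {"method": "servo_tool", "body": {
  "commands": [
    [-0.35,0,0,0.2,0],
    [-0.35,0,0,0.2,0],
    [-0.35,0,0,0.15,0],
    [-0.35,0,0,0.1,0]
  ]
}}

```text
clock: 22.65
tcp_pos: [455.5, -276.0, 86.4]
ee_rot: [-0.511, -3.081, -0.005]
contact_force: [-0.3, 0.1, 0.0]
gripper_width: 57.7
```

```bash
python3 w.py s16 side;python3 -c "
import cv2,numpy as np
i=cv2.imread('pics/s16.png');a=cv2.resize(i[200:310,320:450],None,fx=5,fy=5,interpolation=2)
cv2.imwrite('pics/s16c.png',a)"
```

```text
22.65 [ 455.5 -276.    86.4] [[-0.946, 0.323, 0.019], [0.323, 0.946, 0.0], [-0.018, 0.006, -1.0]] 57.72015885772967 [-0.29357518  0.09828706  0.04896456]
```

View pics/s16c.png

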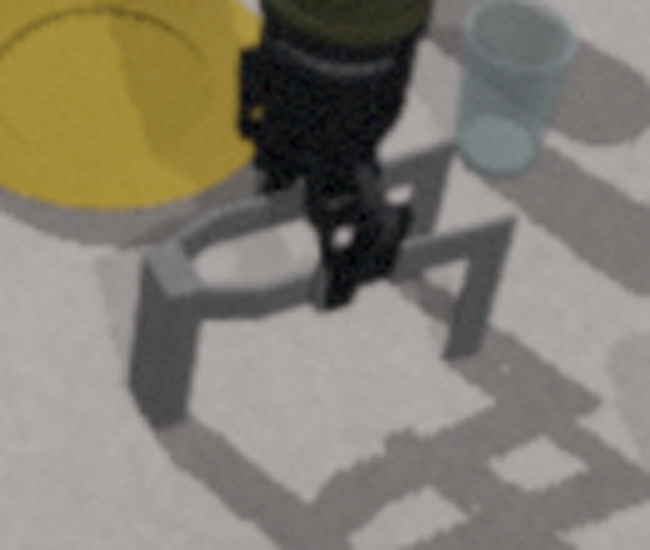

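>>> {"method": "servo_tool", "body": {
  "commands": [
    [-0.35,0,0,0.12,0],
    [-0.35,0,0,0.12,0]
  ]
}}

```text
clock: 22.9
tcp_pos: [455.3, -276.3, 81.7]
ee_rot: [-0.512, -3.081, -0.004]
contact_force: [-1.2, 0.5, -0.3]
gripper_width: 57.9
```

>>> {"method": "servo_tool", "body": {
  "commands": [
    [-0.35,0,0,0.12,0],
    [-0.35,0,0,0.12,0]
  ]
}}

```text
clock: 23.1
tcp_pos: [456.1, -276.7, 78.8]
ee_rot: [-0.513, -3.084, -0.004]
contact_force: [-3.6, 2.1, 14.3]
gripper_width: 57.7
```

Heel and jaws are on the counter; I'll release slowly and back off upward.

>>> {"method": "servo_tool", "body": {
  "commands": [
    [-0.4,0,0,-0.06,0],
    [-0.5,0,0,0,0],
    [-0.7,0,0,0,0],
    [-0.9,0,0,0,0],
    [-1,0,0,0,0],
    [-1,0,0,0,0]
  ]
}}

```text
clock: 23.7
tcp_pos: [456.8, -277.1, 80.1]
ee_rot: [-0.513, -3.085, -0.003]
contact_force: [0.4, 0.1, -0.2]
gripper_width: 85.2
```

```bash
python3 w.py w17; python3 w.py d17 side;python3 -c "
import cv2,numpy as np
i=cv2.imread('pics/d17.png');a=cv2.resize(i[200:310,320:450],None,fx=5,fy=5,interpolation=2)
cv2.imwrite('pics/d17c.png',a)"
```

```text
23.7 [ 456.8 -277.1   80.1] [[-0.946, 0.324, 0.014], [0.324, 0.946, -0.0], [-0.013, 0.004, -1.0]] 85.23680659724927 [ 0.39066076  0.05454216 -0.1566723 ]
23.75 [ 456.8 -277.1   80.1] [[-0.946, 0.324, 0.014], [0.324, 0.946, -0.0], [-0.013, 0.004, -1.0]] 85.42428902602981 [0.66056229 0.28864091 0.45886846]
```

View pics/w17.png

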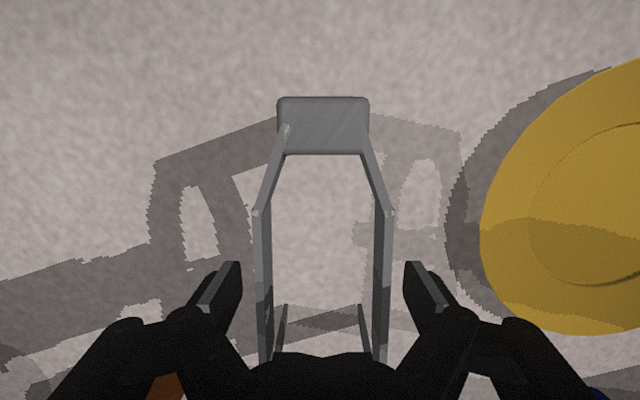

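View pics/d17c.png

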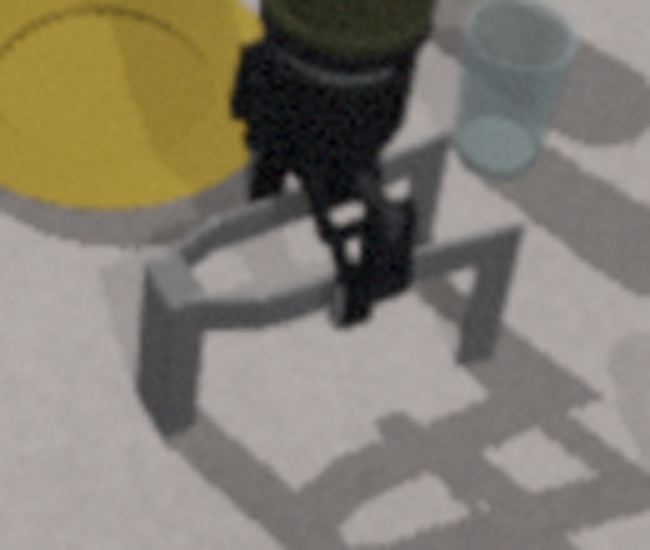

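>>> {"method": "servo_tool", "body": {
  "commands": [
    [-1,0,0,-0.3,0],
    [-1,0,0,-0.7,0],
    [-1,0,0,-1,0],
    [-1,0,0,-1,0],
    [-1,0,0,-1,0],
    [-1,0,0,-1,0],
    [-1,0,0.3,-1,0],
    [0,0,0.6,-1,0],
    [1,0,1,-1,0],
    [1,0.2,1,-1,0]
  ]
}}

```text
clock: 24.8
tcp_pos: [471.8, -222.8, 268.2]
ee_rot: [-0.523, -3.079, -0.002]
contact_force: [0.2, 0.4, -0.4]
gripper_width: 44.0
```

```bash
python3 w.py w18; python3 w.py s18 scene; python3 -c "
import cv2,numpy as np
i=cv2.imread('pics/s18.png');a=cv2.resize(i[100:310,210:430],None,fx=2.8,fy=2.8,interpolation=2)
cv2.imwrite('pics/s18c.png',a)"
```

```text
24.8 [ 471.8 -222.8  268.2] [[-0.944, 0.33, 0.018], [0.33, 0.944, -0.002], [-0.018, 0.004, -1.0]] 43.96077626857199 [ 0.18715989  0.39922798 -0.42383852]
24.85 [ 473.8 -219.4  271.5] [[-0.945, 0.327, 0.014], [0.327, 0.945, 0.001], [-0.013, 0.005, -1.0]] 36.53368213264124 [0.86772637 1.69649348 2.4554415 ]
```

View pics/s18c.png

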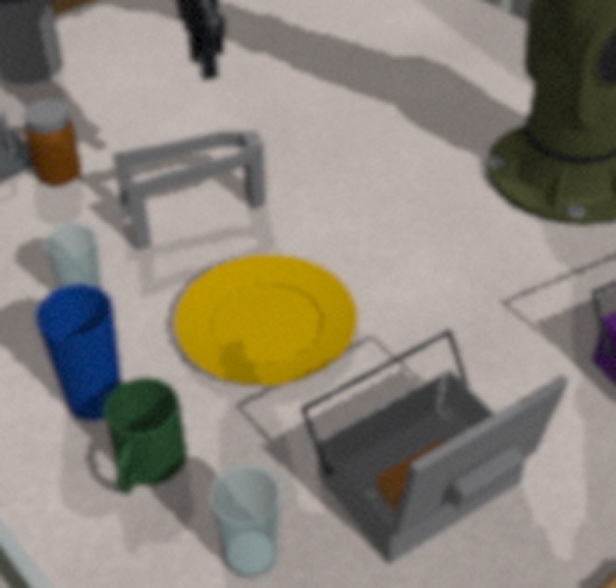

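>>> {"method": "servo_tool", "body": {
  "commands": [
    [1,0.1,1,0,-0.2],
    [1,0.1,1,0,-0.2],
    [1,0.1,1,0,-0.2],
    [1,0.1,1,0,-0.2],
    [1,0.1,1,0,-0.2],
    [1,0.1,1,0,-0.2],
    [1,0.1,1,0,-0.2],
    [1,0.1,1,0,-0.2],
    [1,0.1,1,0,-0.2],
    [1,0.1,1,0,-0.2]
  ]
}}

```text
clock: 25.9
tcp_pos: [500.9, -18.7, 265.7]
ee_rot: [-0.242, -3.111, 0.002]
contact_force: [-0.4, -0.2, -0.0]
gripper_width: 0.2
```

>>> {"method": "servo_tool", "body": {
  "commands": [
    [1,0,1,0,-0.2],
    [1,0,1,0,-0.2],
    [1,0,1,0,0],
    [1,0,1,0,0],
    [1,0,1,0,0],
    [1,0,1,0,0],
    [1,0,1,0,0],
    [1,0,1,0,0],
    [1,0,1,0,0],
    [1,0,1,0,0]
  ]
}}

```text
clock: 26.9
tcp_pos: [521.8, 187.0, 258.1]
ee_rot: [-0.181, -3.104, 0.011]
contact_force: [-0.0, 0.5, 0.2]
gripper_width: -0.0
```

>>> {"method": "servo_tool", "body": {
  "commands": [
    [1,-0.1,1,0,0],
    [1,-0.1,1,0,0],
    [1,-0.1,1,0,0],
    [1,-0.1,1,0,0],
    [1,-0.1,1,0,0],
    [1,-0.1,1,0,0],
    [1,-0.1,1,0,0],
    [1,-0.1,1,0,0],
    [1,-0.1,1,0,0],
    [1,-0.1,0.6,0,0]
  ]
}}

```text
clock: 27.9
tcp_pos: [560.8, 382.9, 246.0]
ee_rot: [-0.175, -3.094, 0.026]
contact_force: [-0.0, 0.4, -0.4]
gripper_width: -0.1
```

```bash
python3 w.py w19; python3 w.py d19 side; python3 - <<'E'
import numpy as np
for f in("w19","d19"):
    P=np.load(f"{f}.npz")["W"].reshape(-1,3);P=P[np.isfinite(P[:,0])]
    L=P[(P[:,0]>440)&(P[:,0]<670)&(P[:,1]>280)&(P[:,1]<350)&(P[:,2]>140)&(P[:,2]<205)]
    if len(L)>20:
        print(f,len(L),np.percentile(L,[2,98],axis=0).round(1))
        T=L[L[:,2]>190];print("top",np.polyfit(T[:,0],T[:,1],1),np.polyval(np.polyfit(T[:,0],T[:,1],1),560))
E
```

```text
27.9 [560.8 382.9 246. ] [[-0.993, 0.113, 0.042], [0.112, 0.994, -0.019], [-0.043, -0.014, -0.999]] -0.10130780521761863 [-0.01998826  0.38552882 -0.37355399]
27.95 [560.5 384.6 245.4] [[-0.993, 0.111, 0.042], [0.111, 0.994, -0.018], [-0.044, -0.013, -0.999]] -0.11900354314776572 [-0.5869293   1.81153045 -0.7954433 ]
w19 4047 [[469.7 317.4 143.7]
 [613.5 339.6 196.9]]
top [-1.22317297e-01  3.94337697e+02] 325.8400104378363
d19 839 [[468.7 305.8 141.3]
 [644.7 334.6 198.3]]
top [-1.22994268e-01  3.92021753e+02] 323.1449624398095
```

View pics/w19.png

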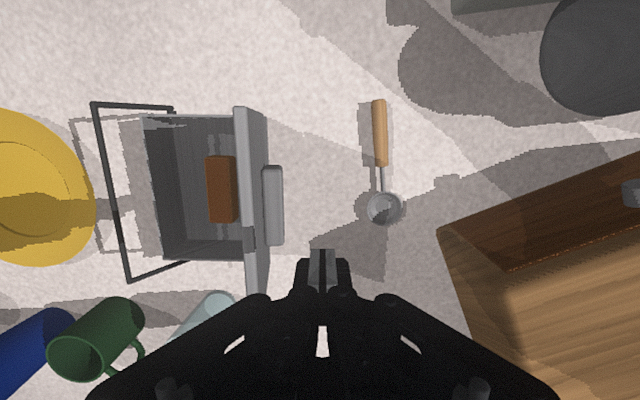

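View pics/d19.png

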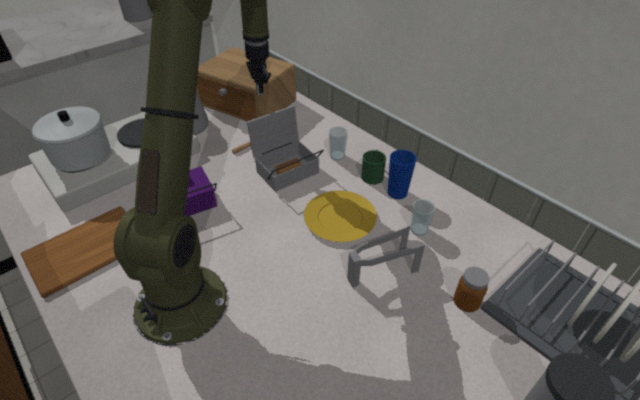

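```bash
python3 - <<'E'
import numpy as np
for f in("w19","d19","s18"):
    P=np.load(f"{f}.npz")["W"].reshape(-1,3);P=P[np.isfinite(P[:,0])]
    L=P[(P[:,0]>450)&(P[:,0]<700)&(P[:,1]>370)&(P[:,1]<600)&(P[:,2]>30)&(P[:,2]<200)]
    if len(L)>20: print(f,len(L),np.percentile(L,[1,50,99],axis=0).round(0).tolist())
E
```

```text
w19 12135 [[620.0, 532.0, 34.0], [644.0, 562.0, 151.0], [698.0, 599.0, 170.0]]
d19 735 [[619.0, 530.0, 36.0], [641.0, 553.0, 110.0], [699.0, 599.0, 173.0]]
s18 866 [[634.0, 535.0, 162.0], [669.0, 572.0, 170.0], [699.0, 599.0, 173.0]]
```

>>> {"method": "servo_tool", "body": {
  "commands": [
    [1,0,0,0.5,0],
    [1,0,0,1,0],
    [1,0,0,1,0],
    [1,0,0,0.7,0],
    [1,0,0,0.3,0],
    [1,0,0,0,0]
  ]
}}

```text
clock: 28.6
tcp_pos: [556.7, 374.7, 169.7]
ee_rot: [-0.18, -3.092, 0.035]
contact_force: [0.3, 0.1, -0.0]
gripper_width: -0.2
```

>>> {"method": "servo_tool", "body": {
  "commands": [
    [1,0,-0.5,0,0],
    [1,0,-0.7,0,0],
    [1,0,-0.6,0,0],
    [1,0,-0.5,0,0],
    [1,0,-0.5,0,0],
    [1,0,-0.5,0,0]
  ]
}}

```text
clock: 29.2
tcp_pos: [549.2, 304.9, 174.4]
ee_rot: [-0.18, -3.096, 0.028]
contact_force: [0.3, 2.5, -1.5]
gripper_width: -0.2
```

>>> {"method": "servo_tool", "body": {
  "commands": [
    [1,0,-0.5,0.25,0],
    [1,0,-0.5,0.25,0],
    [1,0,-0.5,0.25,0],
    [1,0,-0.4,0.3,0],
    [1,0,-0.4,0.3,0],
    [1,0,-0.4,0.3,0]
  ]
}}

```text
clock: 29.8
tcp_pos: [542.2, 245.0, 141.3]
ee_rot: [-0.182, -3.099, 0.027]
contact_force: [0.5, 0.5, -0.4]
gripper_width: 0.2
```

```bash
python3 w.py s20 scene; python3 -c "
import cv2,numpy as np
i=cv2.imread('pics/s20.png');a=cv2.resize(i[160:310,290:440],None,fx=4,fy=4,interpolation=2)
cv2.imwrite('pics/s20c.png',a)"
```

```text
29.8 [542.2 245.  141.3] [[-0.992, 0.117, 0.036], [0.117, 0.993, -0.019], [-0.038, -0.015, -0.999]] 0.24465784753597128 [ 0.54419201  0.47845495 -0.39009517]
```

View pics/s20c.png

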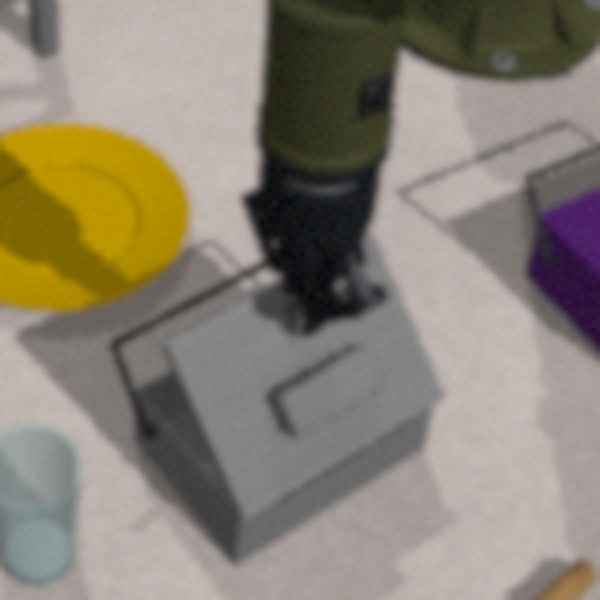

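>>> {"method": "servo_tool", "body": {
  "commands": [
    [1,0,-0.3,0.35,0],
    [1,0,-0.3,0.4,0],
    [1,0,-0.3,0.5,0],
    [1,0,-0.25,0.5,0],
    [1,0,-0.15,0.4,0],
    [1,0,-0.1,0.4,0]
  ]
}}

```text
clock: 30.45
tcp_pos: [536.0, 211.9, 85.4]
ee_rot: [-0.184, -3.097, 0.03]
contact_force: [1.4, 0.7, 1.1]
gripper_width: -0.2
```

>>> {"method": "servo_tool", "body": {
  "commands": [
    [1,0,0,0.2,0],
    [1,0,0,0.2,0],
    [1,0,0,0.1,0]
  ]
}}

```text
clock: 30.75
tcp_pos: [535.3, 211.1, 75.8]
ee_rot: [-0.184, -3.096, 0.031]
contact_force: [-7.4, -3.4, 37.7]
gripper_width: -0.1
```

>>> {"method": "servo_tool", "body": {
  "commands": [
    [1,0,0,-0.3,0],
    [1,0,0,-0.8,0],
    [1,0,0,-1,0],
    [1,0,0,-1,0],
    [1,0,0,-1,0],
    [1,0,0,-0.5,0]
  ]
}}

```text
clock: 31.35
tcp_pos: [537.7, 214.2, 169.9]
ee_rot: [-0.181, -3.094, 0.032]
contact_force: [1.7, 0.5, 0.2]
gripper_width: -0.1
```

```bash
python3 w.py s21 scene; python3 w.py d21 side; python3 -c "
import cv2,numpy as np
i=cv2.imread('pics/s21.png');a=cv2.resize(i[160:310,290:440],None,fx=4,fy=4,interpolation=2)
cv2.imwrite('pics/s21c.png',a)"; python3 - <<'E'
import numpy as np
C=np.array([549,240.]);ex=np.array([.122,.9925]);ey=np.array([-.9925,.122])
for f in("s21","d21"):
    P=np.load(f"{f}.npz")["W"].reshape(-1,3);P=P[np.isfinite(P[:,0])]
    q=np.c_[(P[:,:2]-C)@np.c_[ex,ey],P[:,2]]
    for a,b in((-62,-40),(-40,-10),(40,60)):
        k=(q[:,0]>a)&(q[:,0]<b)&(abs(q[:,1])<85)&(q[:,2]>50)&(q[:,2]<90)
        if k.sum()>5: print(f,a,b,k.sum(),np.percentile(q[k,2],[10,50,90]).round(1))
    k=(q[:,0]>-95)&(q[:,0]<-60)&(abs(q[:,1])<97)&(q[:,2]>95)&(q[:,2]<118);print("bar",k.sum(),np.median(q[k],0).round(1))
E
```

```text
31.35 [537.7 214.2 169.9] [[-0.992, 0.117, 0.041], [0.116, 0.993, -0.023], [-0.043, -0.018, -0.999]] -0.08605775319773554 [1.73285862 0.5271066  0.23757716]
31.4 [538.1 214.5 171. ] [[-0.992, 0.117, 0.04], [0.116, 0.993, -0.022], [-0.042, -0.018, -0.999]] 0.06675053626973958 [0.81402046 0.35701567 1.20313956]
s21 -62 -40 324 [73.9 76.1 78. ]
s21 -40 -10 434 [74.  76.1 77.9]
s21 40 60 352 [73.9 75.9 77.9]
bar 82 [-82.5 -32.8 108.3]
d21 -62 -40 128 [74.  76.6 79.2]
d21 -40 -10 267 [74.5 76.8 79.6]
d21 40 60 101 [73.9 76.7 79.5]
bar 100 [-82.1   2.5 108.3]
```

View pics/s21c.png

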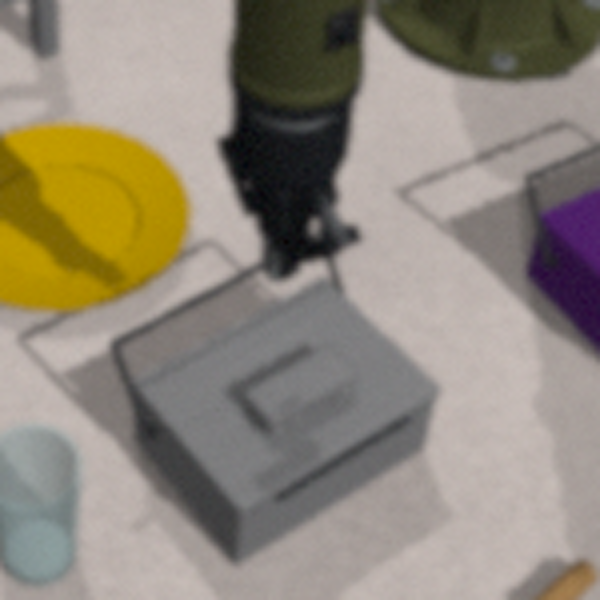

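>>> {"method": "servo_tool", "body": {
  "commands": [
    [1,0,-0.6,0,0],
    [1,0,-1,0,0],
    [1,0,-1,0,0],
    [1,0,-1,0,0],
    [1,0,-0.8,0,0],
    [1,0,-0.4,0,0],
    [1,0,0,0,0]
  ]
}}

```text
clock: 32.15
tcp_pos: [521.8, 110.4, 164.9]
ee_rot: [-0.18, -3.084, 0.04]
contact_force: [-0.3, 0.3, 1.1]
gripper_width: 0.0
```

>>> {"method": "servo_tool", "body": {
  "commands": [
    [1,0,0,0.5,0],
    [1,0,0,1,0],
    [1,0,0,1,0],
    [1,0,0,0.7,0],
    [1,0,0,0.3,0],
    [1,0,0,0,0]
  ]
}}

```text
clock: 32.75
tcp_pos: [517.8, 114.5, 89.5]
ee_rot: [-0.171, -3.084, 0.034]
contact_force: [-0.8, 1.1, -0.2]
gripper_width: -0.1
```

```bash
python3 w.py d22 side; python3 -c "
import cv2,numpy as np
i=cv2.imread('pics/d22.png');a=cv2.resize(i[90:220,230:370],None,fx=4,fy=4,interpolation=2)
cv2.imwrite('pics/d22c.png',a)"
```

```text
32.75 [517.8 114.5  89.5] [[-0.993, 0.111, 0.051], [0.11, 0.994, -0.025], [-0.054, -0.019, -0.998]] -0.07817216567003664 [-0.80609682  1.12719459 -0.17468947]
```

View pics/d22c.png

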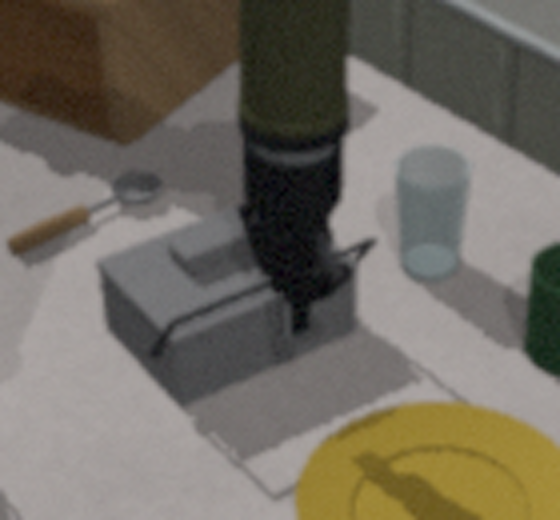

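>>> {"method": "servo_tool", "body": {
  "commands": [
    [1,0,0.5,-0.2,0],
    [1,0,0.6,-0.1,0],
    [1,0,0.5,0,0],
    [1,0,0.5,0,0],
    [1,0,0.5,0,0],
    [1,0,0.5,0,0]
  ]
}}

```text
clock: 33.4
tcp_pos: [527.7, 181.6, 98.5]
ee_rot: [-0.172, -3.09, 0.032]
contact_force: [0.6, 0.1, -0.1]
gripper_width: 0.4
```

>>> {"method": "servo_tool", "body": {
  "commands": [
    [1,0,0.4,0,0],
    [1,0,0.4,0,0],
    [1,0,0.3,0,0],
    [1,0,0.1,0,0],
    [1,0,0,0,0],
    [1,0,0,0,0]
  ]
}}

```text
clock: 34.0
tcp_pos: [530.0, 210.5, 97.2]
ee_rot: [-0.166, -3.09, 0.031]
contact_force: [0.7, -0.1, 0.6]
gripper_width: 0.2
```

```bash
python3 w.py s23 scene; python3 w.py d23 side; python3 -c "
import cv2,numpy as np
i=cv2.imread('pics/d23.png');a=cv2.resize(i[90:220,230:370],None,fx=3,fy=3,interpolation=2)
i=cv2.imread('pics/s23.png');b=cv2.resize(i[180:310,300:430],None,fx=3,fy=3,interpolation=2)
cv2.imwrite('pics/d23c.png',np.hstack([a,b]))"
```

```text
34.0 [530.  210.5  97.2] [[-0.993, 0.108, 0.046], [0.107, 0.994, -0.022], [-0.048, -0.017, -0.999]] 0.23080500040794757 [ 0.67247475 -0.0986805   0.6235644 ]
34.05 [530.  210.4  97.3] [[-0.993, 0.108, 0.046], [0.107, 0.994, -0.022], [-0.048, -0.017, -0.999]] -0.20977979614595532 [ 0.24899601 -0.16857857 -0.20311031]
```

View pics/d23c.png

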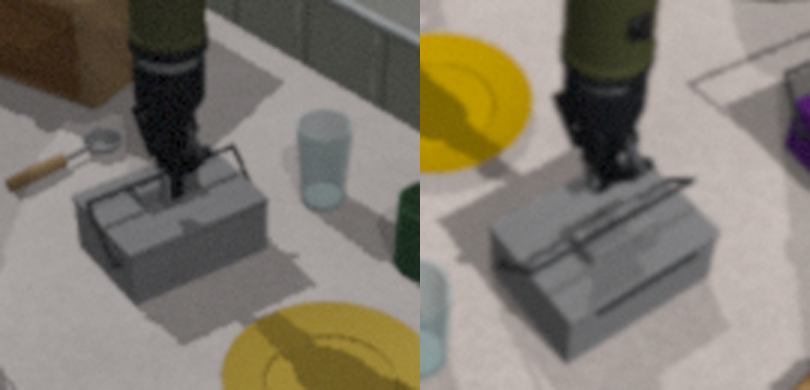

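>>> {"method": "servo_tool", "body": {
  "commands": [
    [1,0,-0.5,0,0],
    [1,0,-0.5,-0.5,0],
    [1,0,-0.3,-1,0],
    [1,0,0,-1,0],
    [1,0,0,-1,0],
    [1,0,0,-1,0],
    [1,0,0,-1,0],
    [1,0,0,-0.5,0],
    [1,0,0,0,0]
  ]
}}

```text
clock: 35.0
tcp_pos: [532.8, 173.7, 227.0]
ee_rot: [-0.184, -3.09, 0.036]
contact_force: [-0.0, 0.3, -0.1]
gripper_width: 0.4
```

```bash
python3 w.py s24 scene; python3 w.py d24 side; python3 - <<'E'
import numpy as np,cv2
i=cv2.imread('pics/d24.png');a=cv2.resize(i[90:220,230:370],None,fx=3,fy=3,interpolation=2)
i=cv2.imread('pics/s24.png');b=cv2.resize(i[180:310,300:430],None,fx=3,fy=3,interpolation=2)
cv2.imwrite('pics/d24c.png',np.hstack([a,b]))
C=np.array([549,240.]);ex=np.array([.122,.9925]);ey=np.array([-.9925,.122])
for f in("s24","d24"):
    P=np.load(f"{f}.npz")["W"].reshape(-1,3);P=P[np.isfinite(P[:,0])]
    q=np.c_[(P[:,:2]-C)@np.c_[ex,ey],P[:,2]]
    k=(abs(q[:,0])<60)&(abs(q[:,1])>50)&(abs(q[:,1])<92)&(q[:,2]>88)&(q[:,2]<130);print("bar",k.sum(),np.median(q[k],0).round(1))
    for a,b in((-62,-40),(40,60)):
        k=(q[:,0]>a)&(q[:,0]<b)&(abs(q[:,1])<85)&(q[:,2]>50)&(q[:,2]<90);print("lid",a,np.median(q[k,2]))
    R=P[(P[:,0]>400)&(P[:,0]<660)&(P[:,1]>-180)&(P[:,1]<80)&(P[:,2]>14)&(P[:,2]<24)];print("plate",cv2.minEnclosingCircle(R[:,:2].astype(np.float32)))
E
```

```text
35.0 [532.8 173.7 227. ] [[-0.992, 0.119, 0.045], [0.118, 0.993, -0.026], [-0.047, -0.02, -0.999]] 0.3948078996075185 [-0.03645599  0.25538053 -0.08933869]
35.05 [532.6 173.5 226.2] [[-0.992, 0.119, 0.045], [0.118, 0.993, -0.026], [-0.048, -0.021, -0.999]] 0.15166552294584434 [0.39275544 0.30531601 0.45206115]
bar 55 [ 13.7 -54.4 100.7]
lid -62 75.92199926618264
lid 40 76.06601208581401
plate ((530.0050048828125, -52.730655670166016), 115.2382583618164)
bar 38 [ 12.7  54.  100.7]
lid -62 76.72587575844574
lid 40 77.21028527638657
plate ((527.9179077148438, -47.776432037353516), 116.42610931396484)
```

View pics/d24c.png

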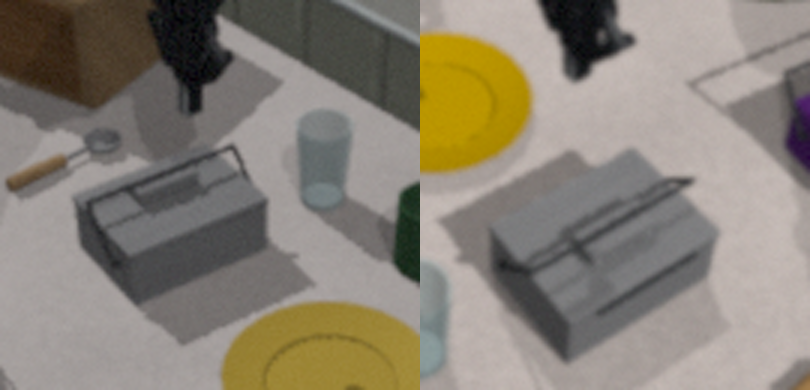

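View pics/s24.png

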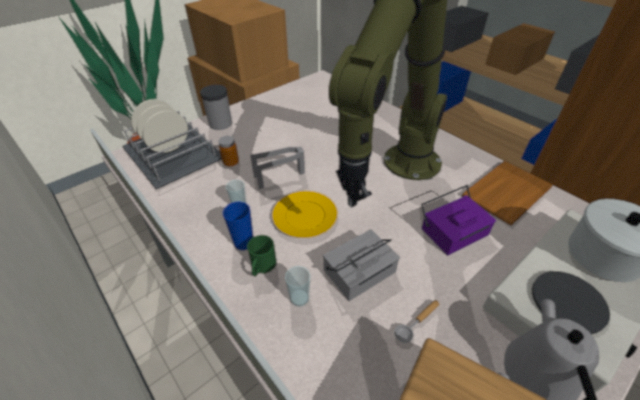

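The final picture shows the lid shut at (360,262) with the bail lying on its saddle, the tongs standing at (278,165), the plate and bystanders in place, and the robot clear of everything.

```bash
python3 -c "
from plant import bot
print(bot.sign_off())"
```

```text
the job is handed in; nothing more can be done
None
```

The rusk is in the steel canister, the lid is shut, and the bail lies on top of it. I handed the job in at about 35 s; no verdict was reported.

**What I did, in order:**
1. Lifted the tongs, gripped the rusk with them, and set it down inside the canister. The floor contact was about 4–5 N.
2. Stood the tongs back on the counter close to where they started and let go.
3. Pushed the lid shut, then swung the bail over.

**Last checks:**
- **Rusk:** it was seen lying flat inside the canister just before the lid was closed.
- **Lid:** its top measured about 76–77 mm at both front and rear edges, and shut is 76 mm.
- **Bail:** the bar sits at x about 13, z about 101 mm in the canister's frame. I expected about 15 and 98 mm, so it is resting on the saddle.
- **Plate:** it is within about 4 mm of where it started.
- **Other items:** the tongs are upright, the things meant to be left alone look undisturbed, and the robot is touching nothing.

**Higher force than intended:** the final press on the lid peaked at about 38 N (vertical) at the fingertips. That is close to the 40 N limit for the arm and gripper body, and I backed off straight away.

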